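Tare the picking cups on the bench scale

TASK

Get the bench scale ready for picking: lift the brass check weight off its pan and stand it upright in the wooden tray, then press the green power key and, with the pan still bare, the white zero key. Next nest all the orange cups into one upright stack standing on the pan, well in from its edge, and with the whole stack in place press the yellow tare key and then the blue store key. Press each key fully down and briefly hold it, one at a time, and leave the spawn jar and the white hygrometer where they are.

Things in the scene. Friction and masses are not known exactly. Their poses are not given: they have to be found in the camera images.
- pan (a point): centre of the top face of the scale's square steel pan, 200 x 210 mm, flat, 70 mm above the bench; axes are those of the scale (x away from the keys, y along the row of keys towards the green one)
- scale: white bench scale, fixed; 300 mm deep (x), 240 mm wide (y). Origin at the centre of its footprint on the bench; the pan centre is at x +50 mm, the row of four keys at x -122 mm on the low front apron (apron 42 mm above the bench; black display hood behind the keys up to 60 mm high)
- power_top (a point): centre of the top face of the green power round key, 23 mm across, leftmost in the row seen from the robot, y +78 mm on the scale; the top stands 54 mm above the bench and moves down with the key
- zero_top (a point): centre of the top face of the white zero round key, 23 mm across, second in the row, y +26 mm on the scale; the top stands 54 mm above the bench and moves down with the key
- tare_top (a point): centre of the top face of the yellow tare round key, 23 mm across, third in the row, y -26 mm on the scale; the top stands 54 mm above the bench and moves down with the key
- store_top (a point): centre of the top face of the blue store round key, 23 mm across, last in the row, y -78 mm on the scale; the top stands 54 mm above the bench and moves down with the key
- key_power (a joint): travel of that sprung key in m: 0 up, 0.0045 fully down (1.5 N to start it, 5 N to bottom it; counts as pressed from 0.003, held 0.1 s); it springs back
- key_zero (a joint): travel of that sprung key in m: 0 up, 0.0045 fully down (1.5 N to start it, 5 N to bottom it; counts as pressed from 0.003, held 0.1 s); it springs back
- key_tare (a joint): travel of that sprung key in m: 0 up, 0.0045 fully down (1.5 N to start it, 5 N to bottom it; counts as pressed from 0.003, held 0.1 s); it springs back
- key_store (a joint): travel of that sprung key in m: 0 up, 0.0045 fully down (1.5 N to start it, 5 N to bottom it; counts as pressed from 0.003, held 0.1 s); it springs back
- cup1: one of up to 5 identical orange cups (None: absent), upright on the bench, open at the top. Outside 68 mm across the vertical rim band (top 13 mm: hold it there), 47 mm across the base, 46 mm tall, mouth 64 mm, wall 2 mm, 60 g, base-heavy. Inner floor 20 mm above the underside: a cup nested in another sits 20 mm higher, rim bands 7 mm apart. Origin: centre of the underside, z up
- cup2: one of up to 5 identical orange cups (None: absent), upright on the bench, open at the top. Outside 68 mm across the vertical rim band (top 13 mm: hold it there), 47 mm across the base, 46 mm tall, mouth 64 mm, wall 2 mm, 60 g, base-heavy. Inner floor 20 mm above the underside: a cup nested in another sits 20 mm higher, rim bands 7 mm apart. Origin: centre of the underside, z up
- cup3: one of up to 5 identical orange cups (None: absent), upright on the bench, open at the top. Outside 68 mm across the vertical rim band (top 13 mm: hold it there), 47 mm across the base, 46 mm tall, mouth 64 mm, wall 2 mm, 60 g, base-heavy. Inner floor 20 mm above the underside: a cup nested in another sits 20 mm higher, rim bands 7 mm apart. Origin: centre of the underside, z up
- cup4: one of up to 5 identical orange cups (None: absent), upright on the bench, open at the top. Outside 68 mm across the vertical rim band (top 13 mm: hold it there), 47 mm across the base, 46 mm tall, mouth 64 mm, wall 2 mm, 60 g, base-heavy. Inner floor 20 mm above the underside: a cup nested in another sits 20 mm higher, rim bands 7 mm apart. Origin: centre of the underside, z up
- cup5: one of up to 5 identical orange cups (None: absent), upright on the bench, open at the top. Outside 68 mm across the vertical rim band (top 13 mm: hold it there), 47 mm across the base, 46 mm tall, mouth 64 mm, wall 2 mm, 60 g, base-heavy. Inner floor 20 mm above the underside: a cup nested in another sits 20 mm higher, rim bands 7 mm apart. Origin: centre of the underside, z up
- weight: brass check weight, 68 mm tall, about 0.4 kg: body 40 mm across up to 44 mm height, neck 18 mm, knob 28 mm across from 54 to 68 mm height. Origin: centre of the underside, z up. Starts upright on the scale's pan
- tray: square wooden tray with blue lining, fixed, 110 x 110 mm outside, wall 6 mm thick and 26 mm high, floor 6 mm above the bench. Origin: centre of the underside
- spawn_jar: bystander: beige spawn jar with steel cap, 68 mm across, 100 mm tall, loose; origin at the centre of its underside
- hygrometer: bystander: white round hygrometer, 54 mm across, 22 mm tall, loose; origin at the centre of its underside
Things that resemble listed ones, but are neither listed nor needed, are in the scene too. Of the things like the weight, leave any that is turquoise; of the rest the larger one is meant. Leave any purple look-alike of the cup1 alone.

How it is judged (in metres and radians):
On the way, in this order (a step that is already met when the one before it is completed fails the run):
1. the check weight stands in the tray, let go, and the pan is bare (horizontal distance between weight and tray below 0.05 m and z of weight in the frame of tray below 0.012 m and angle between weight's own z axis and vertical below 0.15 rad and horizontal distance between each of cup1, cup2, cup3, cup4, cup5 and pan above 0.1 m and contact force between the fingers and anything else below 0.5 N), for 0.2 s.
2. the green power key is pressed (value of joint key_power above 0.003 m and horizontal distance between weight and tray below 0.05 m and z of weight in the frame of tray below 0.012 m and angle between weight's own z axis and vertical below 0.15 rad and horizontal distance between each of cup1, cup2, cup3, cup4, cup5 and pan above 0.1 m), for 0.1 s.
3. the white zero key is pressed while the pan is bare (value of joint key_zero above 0.003 m and horizontal distance between weight and tray below 0.05 m and z of weight in the frame of tray below 0.012 m and angle between weight's own z axis and vertical below 0.15 rad and horizontal distance between each of cup1, cup2, cup3, cup4, cup5 and pan above 0.1 m), for 0.1 s.
4. all cups are nested in one stack on the pan, let go (angle between each of cup1, cup2, cup3, cup4, cup5's own z axis and vertical below 0.12 rad and horizontal distance between each of cup1, cup2, cup3, cup4, cup5 and pan below 0.075 m and horizontal distance between cup1 and cup2 below 0.008 m and horizontal distance between each of cup1, cup2 and cup3 below 0.008 m and horizontal distance between each of cup1, cup2, cup3 and cup4 below 0.008 m and horizontal distance between each of cup1, cup2, cup3, cup4 and cup5 below 0.008 m and (height (world z) of cup1 between 0.066 and 0.074 m or height (world z) of cup1 between 0.086 and 0.094 m or height (world z) of cup1 between 0.106 and 0.114 m or height (world z) of cup1 between 0.126 and 0.134 m or height (world z) of cup1 between 0.146 and 0.154 m) and (height (world z) of cup2 between 0.066 and 0.074 m or height (world z) of cup2 between 0.086 and 0.094 m or height (world z) of cup2 between 0.106 and 0.114 m or height (world z) of cup2 between 0.126 and 0.134 m or height (world z) of cup2 between 0.146 and 0.154 m) and (height (world z) of cup3 between 0.066 and 0.074 m or height (world z) of cup3 between 0.086 and 0.094 m or height (world z) of cup3 between 0.106 and 0.114 m or height (world z) of cup3 between 0.126 and 0.134 m or height (world z) of cup3 between 0.146 and 0.154 m) and (height (world z) of cup4 between 0.066 and 0.074 m or height (world z) of cup4 between 0.086 and 0.094 m or height (world z) of cup4 between 0.106 and 0.114 m or height (world z) of cup4 between 0.126 and 0.134 m or height (world z) of cup4 between 0.146 and 0.154 m) and (height (world z) of cup5 between 0.066 and 0.074 m or height (world z) of cup5 between 0.086 and 0.094 m or height (world z) of cup5 between 0.106 and 0.114 m or height (world z) of cup5 between 0.126 and 0.134 m or height (world z) of cup5 between 0.146 and 0.154 m) and contact force between the fingers and anything else below 0.5 N), for 0.2 s.
5. the yellow tare key is pressed with the whole stack on the pan (value of joint key_tare above 0.003 m and angle between each of cup1, cup2, cup3, cup4, cup5's own z axis and vertical below 0.12 rad and horizontal distance between each of cup1, cup2, cup3, cup4, cup5 and pan below 0.075 m and horizontal distance between cup1 and cup2 below 0.008 m and horizontal distance between each of cup1, cup2 and cup3 below 0.008 m and horizontal distance between each of cup1, cup2, cup3 and cup4 below 0.008 m and horizontal distance between each of cup1, cup2, cup3, cup4 and cup5 below 0.008 m and (height (world z) of cup1 between 0.066 and 0.074 m or height (world z) of cup1 between 0.086 and 0.094 m or height (world z) of cup1 between 0.106 and 0.114 m or height (world z) of cup1 between 0.126 and 0.134 m or height (world z) of cup1 between 0.146 and 0.154 m) and (height (world z) of cup2 between 0.066 and 0.074 m or height (world z) of cup2 between 0.086 and 0.094 m or height (world z) of cup2 between 0.106 and 0.114 m or height (world z) of cup2 between 0.126 and 0.134 m or height (world z) of cup2 between 0.146 and 0.154 m) and (height (world z) of cup3 between 0.066 and 0.074 m or height (world z) of cup3 between 0.086 and 0.094 m or height (world z) of cup3 between 0.106 and 0.114 m or height (world z) of cup3 between 0.126 and 0.134 m or height (world z) of cup3 between 0.146 and 0.154 m) and (height (world z) of cup4 between 0.066 and 0.074 m or height (world z) of cup4 between 0.086 and 0.094 m or height (world z) of cup4 between 0.106 and 0.114 m or height (world z) of cup4 between 0.126 and 0.134 m or height (world z) of cup4 between 0.146 and 0.154 m) and (height (world z) of cup5 between 0.066 and 0.074 m or height (world z) of cup5 between 0.086 and 0.094 m or height (world z) of cup5 between 0.106 and 0.114 m or height (world z) of cup5 between 0.126 and 0.134 m or height (world z) of cup5 between 0.146 and 0.154 m)), for 0.1 s.
6. the blue store key is pressed with the whole stack on the pan (value of joint key_store above 0.003 m and angle between each of cup1, cup2, cup3, cup4, cup5's own z axis and vertical below 0.12 rad and horizontal distance between each of cup1, cup2, cup3, cup4, cup5 and pan below 0.075 m and horizontal distance between cup1 and cup2 below 0.008 m and horizontal distance between each of cup1, cup2 and cup3 below 0.008 m and horizontal distance between each of cup1, cup2, cup3 and cup4 below 0.008 m and horizontal distance between each of cup1, cup2, cup3, cup4 and cup5 below 0.008 m and (height (world z) of cup1 between 0.066 and 0.074 m or height (world z) of cup1 between 0.086 and 0.094 m or height (world z) of cup1 between 0.106 and 0.114 m or height (world z) of cup1 between 0.126 and 0.134 m or height (world z) of cup1 between 0.146 and 0.154 m) and (height (world z) of cup2 between 0.066 and 0.074 m or height (world z) of cup2 between 0.086 and 0.094 m or height (world z) of cup2 between 0.106 and 0.114 m or height (world z) of cup2 between 0.126 and 0.134 m or height (world z) of cup2 between 0.146 and 0.154 m) and (height (world z) of cup3 between 0.066 and 0.074 m or height (world z) of cup3 between 0.086 and 0.094 m or height (world z) of cup3 between 0.106 and 0.114 m or height (world z) of cup3 between 0.126 and 0.134 m or height (world z) of cup3 between 0.146 and 0.154 m) and (height (world z) of cup4 between 0.066 and 0.074 m or height (world z) of cup4 between 0.086 and 0.094 m or height (world z) of cup4 between 0.106 and 0.114 m or height (world z) of cup4 between 0.126 and 0.134 m or height (world z) of cup4 between 0.146 and 0.154 m) and (height (world z) of cup5 between 0.066 and 0.074 m or height (world z) of cup5 between 0.086 and 0.094 m or height (world z) of cup5 between 0.106 and 0.114 m or height (world z) of cup5 between 0.126 and 0.134 m or height (world z) of cup5 between 0.146 and 0.154 m)), for 0.1 s.
At the end, for the whole second after the job is handed in: all cups present stand upright (7 degrees) in one fully nested stack (20 mm steps, within 4 mm; axes within 8 mm) on the pan, within 75 mm of its centre; the weight stands on the tray floor within 50 mm of its centre; keys up, all at rest and released (angle between each of cup1, cup2, cup3, cup4, cup5's own z axis and vertical below 0.12 rad and horizontal distance between each of cup1, cup2, cup3, cup4, cup5 and pan below 0.075 m and horizontal distance between cup1 and cup2 below 0.008 m and horizontal distance between each of cup1, cup2 and cup3 below 0.008 m and horizontal distance between each of cup1, cup2, cup3 and cup4 below 0.008 m and horizontal distance between each of cup1, cup2, cup3, cup4 and cup5 below 0.008 m and (height (world z) of cup1 between 0.066 and 0.074 m or height (world z) of cup1 between 0.086 and 0.094 m or height (world z) of cup1 between 0.106 and 0.114 m or height (world z) of cup1 between 0.126 and 0.134 m or height (world z) of cup1 between 0.146 and 0.154 m) and (height (world z) of cup2 between 0.066 and 0.074 m or height (world z) of cup2 between 0.086 and 0.094 m or height (world z) of cup2 between 0.106 and 0.114 m or height (world z) of cup2 between 0.126 and 0.134 m or height (world z) of cup2 between 0.146 and 0.154 m) and (height (world z) of cup3 between 0.066 and 0.074 m or height (world z) of cup3 between 0.086 and 0.094 m or height (world z) of cup3 between 0.106 and 0.114 m or height (world z) of cup3 between 0.126 and 0.134 m or height (world z) of cup3 between 0.146 and 0.154 m) and (height (world z) of cup4 between 0.066 and 0.074 m or height (world z) of cup4 between 0.086 and 0.094 m or height (world z) of cup4 between 0.106 and 0.114 m or height (world z) of cup4 between 0.126 and 0.134 m or height (world z) of cup4 between 0.146 and 0.154 m) and (height (world z) of cup5 between 0.066 and 0.074 m or height (world z) of cup5 between 0.086 and 0.094 m or height (world z) of cup5 between 0.106 and 0.114 m or height (world z) of cup5 between 0.126 and 0.134 m or height (world z) of cup5 between 0.146 and 0.154 m) and horizontal distance between weight and tray below 0.05 m and z of weight in the frame of tray below 0.012 m and angle between weight's own z axis and vertical below 0.15 rad and value of joint each of key_power, key_zero, key_tare, key_store below 0.001 m and linear speed of each of cup1, cup2, cup3, cup4, cup5 below 0.02 m/s); the robot touches nothing.
It fails at once if two keys pressed at the same time (value of joint each of key_power, key_zero above 0.003 m or value of joint each of key_power, key_tare above 0.003 m or value of joint each of key_power, key_store above 0.003 m or value of joint each of key_zero, key_tare above 0.003 m or value of joint each of key_zero, key_store above 0.003 m or value of joint each of key_tare, key_store above 0.003 m).
It fails at once if the spawn jar or the hygrometer moved more than 40 mm (distance of any of spawn_jar, hygrometer from where it was at the start of the episode above 0.04 m).
Of cup1, cup2, cup3, cup4, cup5 only 3 to 5 are there at a start; the rules pass over those that are not, and their reading is None.
At some moment in a run one of cup1, cup2, cup3, cup4, cup5 may be knocked a few centimetres aside while the robot is not near it.
It also fails if it takes over 208 s, if anything falls off the work surface, if the arm or the gripper's body presses on something with over 40 N, if the wrist force passes 120 N, or if a joint passes its speed limit or range.

ROBOT

A 6-joint arm with a two-finger parallel gripper is mounted at the origin on the work surface. World frame = base frame: x ahead of the robot, y to its left, z up, the work surface at z = 0. Lengths are in mm, angles in degrees, forces in N, time in s.
With the tool pointing down it reaches from about 375 to 750 mm from the base axis. Payload 9 kg.
Tool frame: the origin (TCP) lies at the very end of the fingers, on their centre line; the grasp point (between the pads) lies 19 mm behind it; z points along the fingers, y is the line along which they close (so a half turn about z gives the same grasp; the last joint's range is limited). The gripper opens to 85 mm and grips with 20 to 120 N. Pads are 22 mm wide; open, the fingers measure 114 mm over their backs; the gripper's body (76 mm by 85 mm) begins 54 mm behind the grasp point. The pads swing forward as they close: fully open they stand 13 mm farther back than shut.
Start: joints at [57.714, 5.964, 5.575, 89.605, 0, 77.527], TCP at [203.375, 564.513, 231.331] pointing down, gripper open.
Joint ranges: [-171.21, 171.21], [-48.23, 106.86], [-62.78, 66.21], [-105.2, 120.99], [-86.42, 89.51], [-180, 180]. Speed limits (degrees/s): [127.2, 127.2, 147.25, 180, 180, 180].

INTERFACE

Orientations are given as [roll, pitch, yaw] about the fixed x, y, z axes, in that order (R = Rz(yaw) Ry(pitch) Rx(roll)).
In Python, from workcell import get_obs, get_image, close_job gives the robot as it stands.
- The arm moves only by the tool move_arm, never from a script. Its argument "steps" is a list of rows, each a list of 6 numbers: the shift along the world's x, y, z each as a share of 0.1 m, from -1 to 1, then the turn, a rotation vector about the world's x, y, z each as a share of 45 degrees, from -1 to 1. A call has exactly 8 rows; each row is the pose to reach, as a shift and turn from the pose commanded when the call began; what a row does not reach only later rows make up. A row lasts 1/10 s, in which the tool goes at most 50 mm and 8.59 degrees, less where a joint would pass 70% of its speed; a pose out of reach is approached as far as the arm can. A call with a number of a shift or a turn outside -1 to 1 is refused whole. A call with a gripper value outside its range is refused whole. "gripper" is the opening, from 0 (shut) to 1 (fully open), set as the call begins (left out, the last holds). The fingers move at their own pace and stop on an object; "squeeze" is the grip in N (left out, the last holds). Time passes only in rows, so rows that repeat a pose let the fingers close, or fill a call up. It gives the time, the measured TCP pose, the force, the opening and the grip force at its end, in the units of the state.
- get_obs(): the state, without advancing time (a new reading comes with each control period).
- get_image(name): name is "side" or "top" or "wrist"; returns a dict with "img" (400x640x3 uint8, red, green, blue), "depth" (400x640 float32, mm along the optical axis (not along the pixel's ray), 0 where there is no reading), "fx", "fy", "cx", "cy" (pixels), "extrinsics" (4x4, takes a point from camera to world coordinates); the wrist camera has in their place "tool_from_camera" (4x4, takes a point from camera to tool coordinates, whose origin is the TCP and whose axes are the flange's). Camera axes: x right, y down, z forward; pixel columns grow to the right and rows downward; lengths in mm; the calibration is good to about 2 mm. A picture is of the moment at which its call begins: read the wrist's pose just before it.
- close_job(): hands the job in; it is judged then, once.
The state is a dict: "clock": time; "joint_positions": joint angles; "qd": joint speeds; "tau": joint torques, N m; "eef_pos": TCP position; "orientation": TCP orientation; "force": force on the tool from outside, world axes, zero at the start; "ft_torque": the same for the moment, N m; "finger_gap": finger opening in mm; "gripper_force": force on a finger pad.
Only numpy, scipy, OpenCV 4.12 (cv2) and the standard library are available. Lean on these libraries where they do the work, as an engineer would, in place of code of your own. Each camera call takes 0.05 s, during which the arm holds its last target. There are 200 camera calls.

## Working session

There is one attempt and no reset: what is moved stays moved. The work goes in short steps, Python scripts to look and compute and a tool call to move; the robot and the scene stay as the last step left them, time stands still between calls to the robot, and variables do not carry over. Pictures are saved under pics/ and viewed, at most 14 in all, crops included, and the job is handed in when it is done.

Besides the shell and the picture viewer there is one more tool, called after ">>>" as a command line: name --pt "numbers of a row" for each row, then --argument value for the rest. move_arm: Moves the arm, as the interface text tells. Shift numbers are shares of 0.1 m and turn numbers shares of 45 degrees, none past 1 either way. Its arguments: {"type":"object","properties":{"steps":{"type":"array","items":{"type":"array","items":{"type":"number"}}},"gripper":{"type":"number"},"squeeze":{"type":"number"}},"required":["steps"]}

```bash
mkdir -p pics; cat > h.py <<'E'
import numpy as np, cv2
from workcell import get_obs, get_image, close_job
from scipy.spatial.transform import Rotation as R
def cap(n):
    o=get_obs(); d=get_image(n)
    if 'extrinsics' in d: T=np.array(d['extrinsics'])
    else:
        W=np.eye(4); W[:3,:3]=R.from_euler('xyz',o['orientation'],degrees=True).as_matrix(); W[:3,3]=o['eef_pos']
        T=W@np.array(d['tool_from_camera'])
    z=d['depth'].astype(float); v,u=np.mgrid[:z.shape[0],:z.shape[1]]
    P=np.stack([(u-d['cx'])/d['fx']*z,(v-d['cy'])/d['fy']*z,z],-1)@T[:3,:3].T+T[:3,3]
    P[z<=0]=np.nan
    return d['img'],P,T,d
def save(img,n): cv2.imwrite('pics/'+n+'.png',cv2.cvtColor(img,cv2.COLOR_RGB2BGR))
E
python3 - <<'E'
from h import *
for n in ['top','side']:
    i,P,T,d=cap(n); save(i,n+'0'); np.savez(n+'0.npz',i=i,P=P,T=T); print(n,T.round(2).tolist(),d['fx'])
print(get_obs())
E
```

```text
top [[0.03, -1.0, 0.06, 406.8], [-1.0, -0.03, -0.0, -4.35], [0.0, -0.06, -1.0, 1353.03], [0.0, 0.0, 0.0, 1.0]] 481.6696466815913
side [[1.0, -0.05, 0.09, 386.22], [-0.1, -0.49, 0.87, -1307.67], [0.0, -0.87, -0.49, 817.17], [0.0, 0.0, 0.0, 1.0]] 462.4302365465409
{'clock': 0.1, 'joint_positions': array([ 5.77144485e+01,  5.99338732e+00,  5.53087036e+00,  8.96056024e+01,
       -1.26388174e-03,  7.75271481e+01]), 'qd': array([-0.02133794, -0.03793329,  0.13245483, -0.00842608, -0.09460576,
        0.06859206]), 'tau': array([ 7.33934809e-03, -5.58209252e+01,  5.04717207e+01,  1.30731994e-02,
       -2.41094476e-04,  2.47802154e-05]), 'eef_pos': array([203.19198139, 564.21832018, 230.61239659]), 'orientation': array([-1.79933215e+02, -1.34781570e-02,  1.60187293e+02]), 'force': array([0.5274582 , 0.42430487, 0.147303  ]), 'ft_torque': array([ 0.02404437, -0.08538258,  0.04418869]), 'gripper_force': 0.0, 'finger_gap': 85.21415697433254}
```

View pics/top0.png

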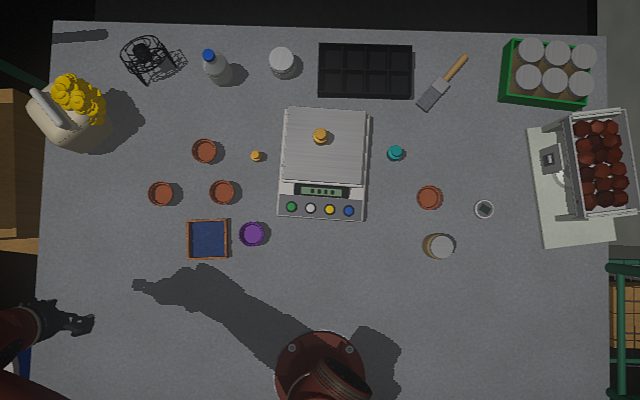

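View pics/side0.png

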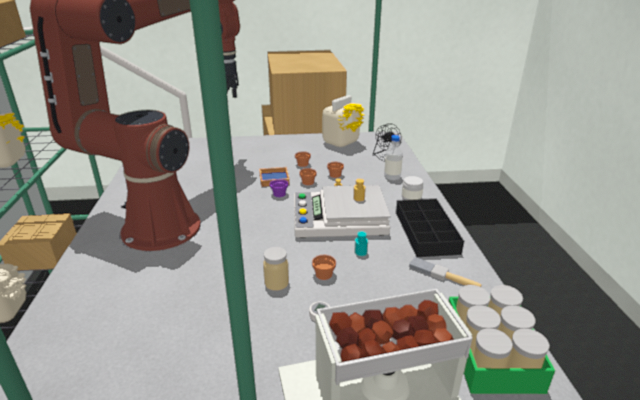

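Top view: orange cups at (205,151), (222,192), (162,194) and (429,197); the brass weight is on the pan at (320,136), with a small decoy at (257,155). The tray is at (208,239), the purple cup at (252,234), the jar at (438,245) and the hygrometer at (484,209). The keys run along row ~208. The side view agrees.

```bash
cat >> h.py <<'E'
def blobs(i,P,lo,hi,z0,z1,amin=25):
    hsv=cv2.cvtColor(i,cv2.COLOR_RGB2HSV)
    m=cv2.inRange(hsv,np.array(lo),np.array(hi))
    m[~((P[...,2]>z0)&(P[...,2]<z1))]=0
    n,l,s,c=cv2.connectedComponentsWithStats(m)
    return [(c[k].round(0),s[k][4],P[l==k]) for k in range(1,n) if s[k][4]>=amin]
def circ(p):  # circle fit via min enclosing
    (x,y),r=cv2.minEnclosingCircle(p[:,:2].astype(np.float32)); return round(x,1),round(y,1),round(r,1)
E
python3 - <<'E'
from h import *
f=np.load('top0.npz'); i,P=f['i'],f['P']
hsv=cv2.cvtColor(i,cv2.COLOR_RGB2HSV)
for (u,v) in [(320,136),(205,151),(213,151),(222,192),(310,208),(325,160),(208,239),(252,234),(60,300)]: print((u,v),i[v,u],hsv[v,u],P[v,u].round(1))
print('cups')
for c,a,p in blobs(i,P,[3,110,60],[14,255,255],36,60,20):
    print(c,a,circ(p),p.mean(0).round(1),np.nanmax(p[:,2]))
print('brass')
for c,a,p in blobs(i,P,[15,110,80],[28,255,255],20,160,8): 
    q=p[p[:,2]>p[:,2].max()-8]; print(c,a,circ(q),q.mean(0).round(1))
print('pan'); 
m=((P[...,2]>64)&(P[...,2]<76)); m[:, :270]=0; m[:,380:]=0; m[:100]=0; m[200:]=0
q=P[m]; print(m.sum(),q.mean(0), cv2.minAreaRect(q[:,:2].astype(np.float32)))
for n,lo,hi in [('green',[45,80,40],[80,255,255]),('blue',[100,110,60],[125,255,255]),('yel',[15,110,80],[30,255,255])]:
    for c,a,p in blobs(i,P,lo,hi,-5,70,20): 
        if 275<c[0]<370 and c[1]>195 or n=='blue' : print(n,c,a,p.mean(0).round(1),cv2.minAreaRect(p[:,:2].astype(np.float32)))
m=((P[...,2]>18)&(P[...,2]<32)); m[:, :180]=0; m[:,235:]=0; m[:215]=0; m[265:]=0
q=P[m]; print('tray',m.sum(),cv2.minAreaRect(q[:,:2].astype(np.float32)))
E
```

```text
(320, 136) [167 128  60] [ 19 163 167] [640.9  15.  137.5]
(205, 151) [126  73  50] [  9 154 126] [612.  336.6  18.3]
(213, 151) [131  75  52] [  9 154 131] [612.7 314.4  18. ]
(222, 192) [126  73  50] [  9 154 126] [498.5 283.6  21.1]
(310, 208) [168 164 161] [ 13  11 168] [460.   37.4  53.6]
(325, 160) [135 133 134] [165   4 135] [589.4   0.7  69. ]
(208, 239) [44 57 87] [111 126  87] [367.1 321.    2.7]
(252, 234) [104  63 132] [138 133 132] [384.8 196.9  15.2]
(60, 300) [ 97  98 100] [110   8 100] [186.2 725.2  -2.1]
cups
[211. 154.] 38 (607.5, 328.7, 32.0) [598.9 314.4  43.2] 48.90935991169454
[229. 192.] 38 (498.5, 274.8, 31.7) [498.6 258.8  42.2] 48.20045533209918
[168. 195.] 46 (487.9, 445.1, 32.5) [483.9 426.8  42. ] 50.513397770094116
[438. 191.] 23 (515.6, -307.0, 18.2) [ 516.9 -309.3   42.6] 50.667281382979354
brass
[463.  57.] 13 (901.4, -378.6, 9.4) [ 899.5 -378.8   21.4]
[451.  73.] 11 (853.2, -343.7, 9.3) [ 854.6 -346.    21.2]
[ 93. 102.] 548 (685.7, 601.0, 28.1) [686.3 586.5 156.8]
[320. 135.] 165 (648.3, 16.3, 13.8) [647.6  16.3 137.2]
[255. 155.] 77 (602.4, 194.2,
[... 331 characters left out ...]
 87.49301147460938)
green [291. 206.] 58 [463.1  89.3  51.9] ((462.60247802734375, 89.21408081054688), (19.107614517211914, 21.220905303955078), 0.7737390995025635)
blue [348. 210.] 59 [456.8 -66.1  52.4] ((456.3674621582031, -65.53260040283203), (19.232053756713867, 22.047698974609375), 1.820115089416504)
blue [208. 239.] 1072 [368.4 320.9   4.7] ((368.42437744140625, 321.6346740722656), (96.61152648925781, 88.38419342041016), 3.2753989696502686)
yel [329. 209.] 60 [459.4 -14.4  51.3] ((459.143310546875, -14.016631126403809), (22.09233856201172, 21.78966522216797), 1.873512864112854)
tray 369 ((368.0263671875, 321.7808532714844), (109.80583953857422, 111.12784576416016), 3.1317591667175293)
```

>>> move_arm --pt "0.093 -0.114 0 0 0 0.05" --pt "0.185 -0.229 0 0 0 0.1" --pt "0.278 -0.343 0 0 0 0.15" --pt "0.371 -0.457 0 0 0 0.2" --pt "0.463 -0.571 0 0 0 0.25" --pt "0.556 -0.686 0 0 0 0.3" --pt "0.648 -0.8 0 0 0 0.35" --pt "0.741 -0.914 0 0 0 0.4"

```text
clock: 0.9
eef_pos: [277.6, 472.5, 230.9]
orientation: [-180.0, -0.0, 178.3]
force: [-0.5, 0.2, 0.1]
finger_gap: 85.1
gripper_force: 0.0
```

>>> move_arm --pt "0.093 -0.114 0 0 0 0" --pt "0.185 -0.229 0 0 0 0" --pt "0.278 -0.343 0 0 0 0" --pt "0.371 -0.457 0 0 0 0" --pt "0.463 -0.571 0 0 0 0" --pt "0.556 -0.686 0 0 0 0" --pt "0.648 -0.8 0 0 0 0" --pt "0.741 -0.914 0 0 0 0"

```text
clock: 1.7
eef_pos: [352.4, 380.7, 231.4]
orientation: [180.0, 0.0, 178.2]
force: [-0.5, 0.2, -0.0]
finger_gap: 85.4
gripper_force: 0.0
```

>>> move_arm --pt "0.093 -0.114 0 0 0 0" --pt "0.185 -0.229 0 0 0 0" --pt "0.278 -0.343 0 0 0 0" --pt "0.371 -0.457 0 0 0 0" --pt "0.463 -0.571 0 0 0 0" --pt "0.556 -0.686 0 0 0 0" --pt "0.648 -0.8 0 0 0 0" --pt "0.741 -0.914 0 0 0 0"

```text
clock: 2.5
eef_pos: [426.4, 289.3, 231.3]
orientation: [180.0, -0.0, 178.2]
force: [0.4, -0.2, -0.7]
finger_gap: 85.3
gripper_force: 0.0
```

```bash
python3 - <<'E'
from h import *
o=get_obs(); print(o['clock'],o['eef_pos'],o['orientation'],o['joint_positions'])
i,P,T,d=cap('wrist'); save(i,'w1'); np.savez('w1.npz',i=i,P=P,T=T)
for c,a,p in blobs(i,P,[3,110,50],[14,255,255],34,52,60): print(c,a,circ(p),p[:,2].max(),np.array(d['tool_from_camera']).round(2).tolist())
f=np.load('top0.npz');P=f['P']
for u in (291,329): print([tuple(P[v,u,[0,2]].round(0)) for v in range(186,222,2)])
E
```

```text
2.5 [426.42087818 289.33897336 231.30346276] [ 1.79995427e+02 -1.28919527e-03  1.78185660e+02] [ 1.95891273e+01 -8.85375200e+00 -9.01815732e+00  8.98351260e+01
  4.72845016e-03  2.14034677e+01]
[467. 228.] 1057 (488.0, 450.7, 34.1) 48.53055836896078 [[-0.0, -0.96, -0.27, 68.58], [1.0, -0.0, 0.0, 0.32], [-0.0, -0.27, 0.96, -143.03], [0.0, 0.0, 0.0, 1.0]]
[315. 242.] 774 (496.7, 283.7, 34.0) 48.21681195787693 [[-0.0, -0.96, -0.27, 68.58], [1.0, -0.0, 0.0, 0.32], [-0.0, -0.27, 0.96, -143.03], [0.0, 0.0, 0.0, 1.0]]
[362. 320.] 728 (609.4, 337.2, 33.9) 47.83666938245932 [[-0.0, -0.96, -0.27, 68.58], [1.0, -0.0, 0.0, 0.32], [-0.0, -0.27, 0.96, -143.03], [0.0, 0.0, 0.0, 1.0]]
[(np.float64(519.0), np.float64(40.0)), (np.float64(513.0), np.float64(43.0)), (np.float64(508.0), np.float64(42.0)), (np.float64(502.0), np.float64(48.0)), (np.float64(497.0), np.float64(38.0)), (np.float64(492.0), np.float64(39.0)), (np.float64(486.0), np.float64(45.0)), (np.float64(481.0), np.float64(43.0)), (np.float64(475.0), np.float64(46.0)), (np.float64(469.0), np.float64(54.0)), (np.float64(464.0), np.float64(
[... 275 characters left out ...]
]
[(np.float64(521.0), np.float64(59.0)), (np.float64(515.0), np.float64(57.0)), (np.float64(510.0), np.float64(55.0)), (np.float64(505.0), np.float64(50.0)), (np.float64(499.0), np.float64(55.0)), (np.float64(494.0), np.float64(45.0)), (np.float64(489.0), np.float64(43.0)), (np.float64(484.0), np.float64(41.0)), (np.float64(478.0), np.float64(43.0)), (np.float64(473.0), np.float64(49.0)), (np.float64(467.0), np.float64(55.0)), (np.float64(462.0), np.float64(53.0)), (np.float64(456.0), np.float64(49.0)), (np.float64(451.0), np.float64(51.0)), (np.float64(446.0), np.float64(42.0)), (np.float64(440.0), np.float64(41.0)), (np.float64(nan), np.float64(nan)), (np.float64(430.0), np.float64(1.0))]
```

View pics/w1.png

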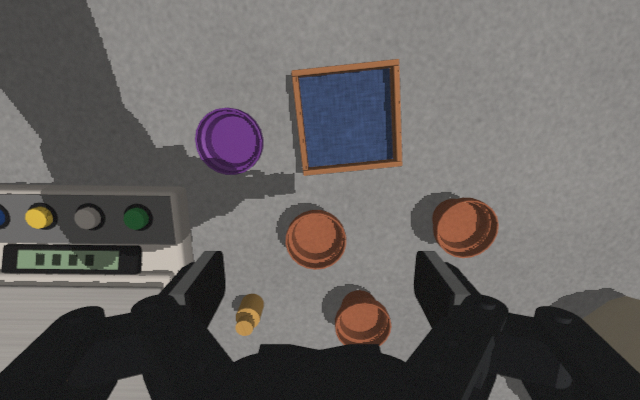

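The wrist view shows the three left cups at (315,240), (465,227) and (362,320), with fitted rim radius 34 mm, which matches. The tray is at (348,117). Continuing to the weight.

>>> move_arm --pt "0.093 -0.114 0 0 0 0" --pt "0.185 -0.229 0 0 0 0" --pt "0.278 -0.343 0 0 0 0" --pt "0.371 -0.457 0 0 0 0" --pt "0.463 -0.571 0 0 0 0" --pt "0.556 -0.686 0 0 0 0" --pt "0.648 -0.8 0 0 0 0" --pt "0.741 -0.914 0 0 0 0"

```text
clock: 3.35
eef_pos: [500.5, 197.9, 231.3]
orientation: [180.0, -0.0, 178.2]
force: [-0.2, 0.1, -0.7]
finger_gap: 85.3
gripper_force: 0.0
```

>>> move_arm --pt "0.093 -0.114 0 0 0 0" --pt "0.185 -0.229 0 0 0 0" --pt "0.278 -0.343 0 0 0 0" --pt "0.371 -0.457 0 0 0 0" --pt "0.463 -0.571 0 0 0 0" --pt "0.556 -0.686 0 0 0 0" --pt "0.648 -0.8 0 0 0 0" --pt "0.741 -0.914 0 0 0 0"

```text
clock: 4.15
eef_pos: [574.6, 106.5, 231.3]
orientation: [180.0, 0.0, 178.2]
force: [0.4, -0.3, -0.1]
finger_gap: 85.3
gripper_force: 0.0
```

```bash
python3 - <<'E'
from h import *
i,P,T,d=cap('wrist'); save(i,'w2'); np.savez('w2.npz',i=i,P=P,T=T)
o=get_obs(); print(o['clock'],o['eef_pos'])
for c,a,p in blobs(i,P,[15,90,50],[28,255,255],40,160,40):
    q=p[p[:,2]>p[:,2].max()-5]; print(c,a,circ(q),p[:,2].max())
E
```

```text
4.2 [575.71651258 104.9183669  230.98551932]
[188.  62.] 605 (458.5, -11.7, 11.3) 56.08931574044021
[402. 202.] 350 (602.1, 195.4, 10.6) 54.77609067845526
[235. 264.] 1325 (648.4, 24.8, 10.5) 139.79061847651047
```

View pics/w2.png

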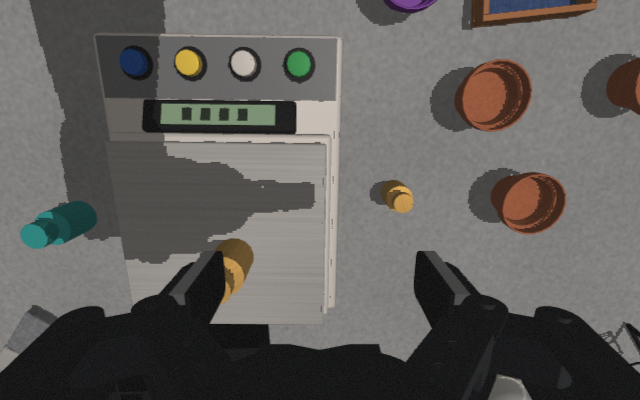

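The weight is partly hidden behind the finger at (235,265). I'll use the top-camera position (648,16).

>>> move_arm --pt "0.1 -0.12 0 0 0 0" --pt "0.2 -0.24 0 0 0 0" --pt "0.3 -0.36 0 0 0 0" --pt "0.42 -0.5 0 0 0 0" --pt "0.53 -0.65 0 0 0 0" --pt "0.64 -0.79 0 0 0 0" --pt "0.74 -0.91 0 0 0 0" --pt "0.74 -0.91 0 0 0 0"

```text
clock: 5.0
eef_pos: [648.9, 14.4, 230.7]
orientation: [-180.0, -0.0, 178.1]
force: [0.8, -0.5, -0.4]
finger_gap: 85.5
gripper_force: 0.0
```

>>> move_arm --pt "0 0 -0.1 0 0 0" --pt "0 0 -0.2 0 0 0" --pt "0 0 -0.3 0 0 0" --pt "0 0 -0.4 0 0 0" --pt "0 0 -0.5 0 0 0" --pt "0 0 -0.55 0 0 0" --pt "0 0 -0.6 0 0 0" --pt "0 0 -0.6 0 0 0"

```text
clock: 5.8
eef_pos: [647.6, 16.6, 170.7]
orientation: [180.0, -0.0, 178.2]
force: [-0.4, -0.5, 0.6]
finger_gap: 85.2
gripper_force: 0.0
```

```bash
python3 - <<'E'
from h import *
i,P,T,d=cap('wrist'); save(i,'w3')
o=get_obs(); print(o['clock'],o['eef_pos'])
for c,a,p in blobs(i,P,[15,90,50],[28,255,255],40,160,40):
    q=p[p[:,2]>p[:,2].max()-5]; print(c,a,circ(q),p[:,2].max())
E
```

```text
5.85 [647.82188978  16.52558863 171.22600998]
[534. 134.] 714 (602.7, 194.8, 10.9) 54.73097061907214
[318. 215.] 3420 (647.4, 16.8, 13.8) 140.39073739014367
```

View pics/w3.png

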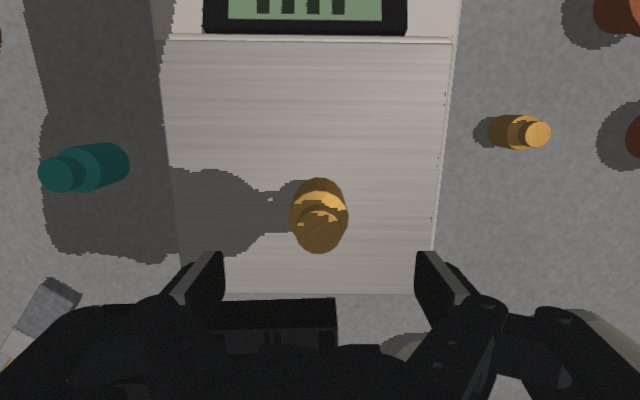

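The weight sits centred between the fingers at (318,215), and its measured centre is (647.4,16.8). I'll descend, grip and lift.

>>> move_arm --pt "0 0 -0.1 0 0 0" --pt "0 0 -0.2 0 0 0" --pt "0 0 -0.3 0 0 0" --pt "0 0 -0.38 0 0 0" --pt "0 0 -0.45 0 0 0" --pt "0 0 -0.5 0 0 0" --pt "0 0 -0.53 0 0 0" --pt "0 0 -0.53 0 0 0"

```text
clock: 6.65
eef_pos: [647.7, 16.5, 118.0]
orientation: [180.0, -0.0, 178.2]
force: [0.0, 0.3, 0.2]
finger_gap: 85.3
gripper_force: 0.0
```

>>> move_arm --pt "0 0 0 0 0 0" --pt "0 0 0 0 0 0" --pt "0 0 0 0 0 0" --pt "0 0 0 0 0 0" --pt "0 0 0 0 0 0" --pt "0 0 0 0 0 0" --pt "0 0 0 0 0 0" --pt "0 0 0 0 0 0" --gripper 0 --squeeze 60

```text
clock: 7.45
eef_pos: [648.1, 16.4, 118.8]
orientation: [-180.0, 0.0, 178.2]
force: [-0.6, -1.3, 5.7]
finger_gap: 25.7
gripper_force: 59.2
```

>>> move_arm --pt "0 0 0.03 0 0 0" --pt "0 0 0.08 0 0 0" --pt "0 0 0.18 0 0 0" --pt "0 0 0.3 0 0 0" --pt "0 0 0.42 0 0 0" --pt "0 0 0.52 0 0 0" --pt "0 0 0.58 0 0 0" --pt "0 0 0.6 0 0 0"

```text
clock: 8.25
eef_pos: [648.4, 16.4, 179.6]
orientation: [-180.0, 0.1, 178.2]
force: [0.1, 1.1, -4.4]
finger_gap: 25.5
gripper_force: 59.3
```

>>> move_arm --pt "-0.06 0.065 0 0 0 0" --pt "-0.15 0.16 0 0 0 0" --pt "-0.25 0.27 0 0 0 0" --pt "-0.34 0.37 0 0 0 0" --pt "-0.43 0.47 0 0 0 0" --pt "-0.52 0.57 0 0 0 0" --pt "-0.61 0.665 0 0 0 0" --pt "-0.7 0.763 0 0 0 0"

```text
clock: 9.05
eef_pos: [577.1, 93.6, 178.4]
orientation: [180.0, 0.0, 178.2]
force: [-0.1, 0.0, -5.5]
finger_gap: 25.6
gripper_force: 59.3
```

>>> move_arm --pt "-0.09 0.095 0 0 0 0" --pt "-0.175 0.19 0 0 0 0" --pt "-0.265 0.286 0 0 0 0" --pt "-0.35 0.38 0 0 0 0" --pt "-0.44 0.477 0 0 0 0" --pt "-0.525 0.572 0 0 0 0" --pt "-0.61 0.668 0 0 0 0" --pt "-0.7 0.763 0 0 0 0"

```text
clock: 9.85
eef_pos: [507.2, 169.9, 178.3]
orientation: [180.0, 0.0, 178.2]
force: [-0.3, 0.1, -4.6]
finger_gap: 26.0
gripper_force: 59.3
```

>>> move_arm --pt "-0.09 0.095 0 0 0 0" --pt "-0.175 0.19 0 0 0 0" --pt "-0.265 0.286 0 0 0 0" --pt "-0.35 0.38 0 0 0 0" --pt "-0.44 0.477 0 0 0 0" --pt "-0.525 0.572 0 0 0 0" --pt "-0.61 0.668 0 0 0 0" --pt "-0.7 0.763 0 0 0 0"

```text
clock: 10.65
eef_pos: [437.2, 246.2, 178.4]
orientation: [180.0, 0.0, 178.2]
force: [-0.1, 0.2, -3.4]
finger_gap: 25.3
gripper_force: 59.3
```

>>> move_arm --pt "-0.09 0.095 0 0 0 0" --pt "-0.175 0.19 0 0 0 0" --pt "-0.265 0.286 0 0 0 0" --pt "-0.36 0.39 0 0 0 0" --pt "-0.46 0.5 0 0 0 0" --pt "-0.56 0.61 0 0 0 0" --pt "-0.65 0.71 0 0 0 0" --pt "-0.697 0.763 0 0 0 0"

```text
clock: 11.45
eef_pos: [367.1, 322.8, 178.3]
orientation: [180.0, -0.0, 178.2]
force: [0.3, -0.6, -4.3]
finger_gap: 25.5
gripper_force: 59.4
```

>>> move_arm --pt "0 0 -0.08 0 0 0" --pt "0 0 -0.18 0 0 0" --pt "0 0 -0.3 0 0 0" --pt "0 0 -0.42 0 0 0" --pt "0 0 -0.54 0 0 0" --pt "0 0 -0.66 0 0 0" --pt "0 0 -0.76 0 0 0" --pt "0 0 -0.8 0 0 0"

```text
clock: 12.25
eef_pos: [367.6, 321.4, 96.8]
orientation: [-180.0, -0.1, 178.2]
force: [-0.0, -0.1, -4.7]
finger_gap: 25.7
gripper_force: 59.3
```

```bash
python3 - <<'E'
from h import *
i,P,T,d=cap('wrist'); save(i,'w4')
o=get_obs(); print(o['clock'],o['eef_pos'])
E
```

```text
12.3 [367.57725075 321.37588222  96.83293099]
```

View pics/w4.png

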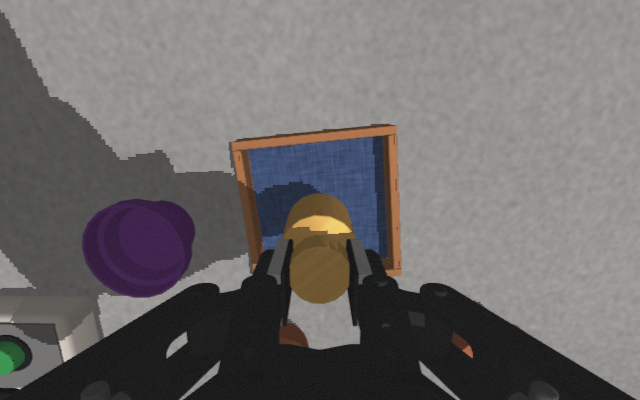

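The weight is upright at (320,245) above the tray. Lowering.

>>> move_arm --pt "0 0 -0.08 0 0 0" --pt "0 0 -0.16 0 0 0" --pt "0 0 -0.23 0 0 0" --pt "0 0 -0.29 0 0 0" --pt "0 0 -0.34 0 0 0" --pt "0 0 -0.37 0 0 0" --pt "0 0 -0.39 0 0 0" --pt "0 0 -0.4 0 0 0"

```text
clock: 13.1
eef_pos: [368.2, 321.7, 58.3]
orientation: [180.0, 0.0, 178.2]
force: [0.3, -0.1, -4.2]
finger_gap: 25.4
gripper_force: 59.4
```

>>> move_arm --pt "0 0 -0.005 0 0 0" --pt "0 0 -0.01 0 0 0" --pt "0 0 -0.015 0 0 0" --pt "0 0 -0.02 0 0 0" --pt "0 0 -0.025 0 0 0" --pt "0 0 -0.03 0 0 0" --pt "0 0 -0.03 0 0 0" --pt "0 0 -0.03 0 0 0"

```text
clock: 13.9
eef_pos: [368.2, 321.7, 55.3]
orientation: [180.0, 0.0, 178.2]
force: [0.4, 0.0, -4.5]
finger_gap: 25.9
gripper_force: 59.4
```

>>> move_arm --pt "0 0 -0.003 0 0 0" --pt "0 0 -0.006 0 0 0" --pt "0 0 -0.009 0 0 0" --pt "0 0 -0.012 0 0 0" --pt "0 0 -0.015 0 0 0" --pt "0 0 -0.015 0 0 0" --pt "0 0 -0.015 0 0 0" --pt "0 0 -0.015 0 0 0"

```text
clock: 14.7
eef_pos: [368.6, 321.8, 54.8]
orientation: [180.0, 0.1, 178.2]
force: [-2.8, -3.2, 6.4]
finger_gap: 25.3
gripper_force: 60.4
```

>>> move_arm --pt "0 0 0 0 0 0" --pt "0 0 0 0 0 0" --pt "0 0 0 0 0 0" --pt "0 0 0 0 0 0" --pt "0 0 0 0 0 0" --pt "0 0 0 0 0 0" --pt "0 0 0 0 0 0" --pt "0 0 0 0 0 0" --gripper 1

```text
clock: 15.5
eef_pos: [368.2, 321.7, 53.8]
orientation: [180.0, 0.0, 178.2]
force: [0.3, 0.1, 0.3]
finger_gap: 85.7
gripper_force: 0.0
```

>>> move_arm --pt "0 0 0.05 0 0 0" --pt "0 0 0.15 0 0 0" --pt "0 0 0.28 0 0 0" --pt "0 0 0.42 0 0 0" --pt "0 0 0.56 0 0 0" --pt "0 0 0.68 0 0 0" --pt "0 0 0.77 0 0 0" --pt "0 0 0.8 0 0 0"

```text
clock: 16.3
eef_pos: [368.7, 322.0, 135.2]
orientation: [180.0, 0.1, 178.2]
force: [-0.5, -0.7, -0.4]
finger_gap: 85.4
gripper_force: 0.0
```

```bash
python3 - <<'E'
from h import *
i,P,T,d=cap('wrist'); save(i,'w5')
o=get_obs(); print(o['clock'],o['eef_pos'])
for c,a,p in blobs(i,P,[15,90,50],[28,255,255],5,160,40):
    q=p[p[:,2]>p[:,2].max()-5]; print(c,a,circ(q),p[:,2].max())
E
```

```text
16.35 [368.6153664  321.92433836 134.96549634]
[318. 202.] 2578 (368.1, 322.4, 13.8) 76.40251343471559
```

>>> move_arm --pt "0.02 -0.06 0 0 0 0" --pt "0.06 -0.15 0 0 0 0" --pt "0.1 -0.25 0 0 0 0" --pt "0.14 -0.35 0 0 0 0" --pt "0.19 -0.46 0 0 0 0" --pt "0.23 -0.57 0 0 0 0" --pt "0.275 -0.67 0 0 0 0" --pt "0.316 -0.775 0 0 0 0" --gripper 0

```text
clock: 17.15
eef_pos: [400.2, 243.3, 133.9]
orientation: [180.0, 0.0, 178.2]
force: [-0.0, 0.1, -0.2]
finger_gap: -0.1
gripper_force: 0.0
```

>>> move_arm --pt "0.04 -0.097 0 0 0 0" --pt "0.08 -0.194 0 0 0 0" --pt "0.118 -0.29 0 0 0 0" --pt "0.158 -0.388 0 0 0 0" --pt "0.197 -0.484 0 0 0 0" --pt "0.237 -0.58 0 0 0 0" --pt "0.276 -0.678 0 0 0 0" --pt "0.316 -0.775 0 0 0 0"

```text
clock: 17.95
eef_pos: [431.7, 165.9, 133.8]
orientation: [180.0, -0.0, 178.2]
force: [-0.2, -0.1, -1.1]
finger_gap: 0.0
gripper_force: 0.0
```

>>> move_arm --pt "0.04 -0.097 0 0 0 0" --pt "0.08 -0.194 0 0 0 0" --pt "0.118 -0.29 0 0 0 0" --pt "0.158 -0.388 0 0 0 0" --pt "0.2 -0.5 0 0 0 0" --pt "0.25 -0.62 0 0 0 0" --pt "0.29 -0.72 0 0 0 0" --pt "0.315 -0.775 0 0 0 0"

```text
clock: 18.75
eef_pos: [463.3, 88.1, 133.8]
orientation: [180.0, 0.0, 178.1]
force: [-1.2, 0.6, 0.8]
finger_gap: -0.0
gripper_force: 0.0
```

>>> move_arm --pt "0 0 -0.1 0 0 0" --pt "0 0 -0.22 0 0 0" --pt "0 0 -0.34 0 0 0" --pt "0 0 -0.46 0 0 0" --pt "0 0 -0.57 0 0 0" --pt "0 0 -0.65 0 0 0" --pt "0 0 -0.69 0 0 0" --pt "0 0 -0.7 0 0 0"

```text
clock: 19.55
eef_pos: [462.6, 89.3, 63.4]
orientation: [180.0, -0.0, 178.2]
force: [-0.1, -0.5, -0.3]
finger_gap: -0.1
gripper_force: 0.0
```

```bash
python3 - <<'E'
from h import *
i,P,T,d=cap('wrist'); save(i[100:360,120:520],'w6')
o=get_obs(); print(o['clock'],o['eef_pos'])
i,P,T,d=cap('top'); save(np.vstack([cv2.resize(i[120:280,140:300],(480,480)),]),'t6')
E
```

```text
19.6 [462.86562236  89.21053433  63.68630006]
```

View pics/w6.png

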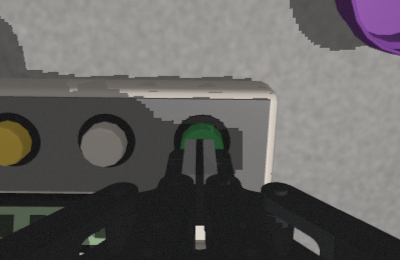

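View pics/t6.png

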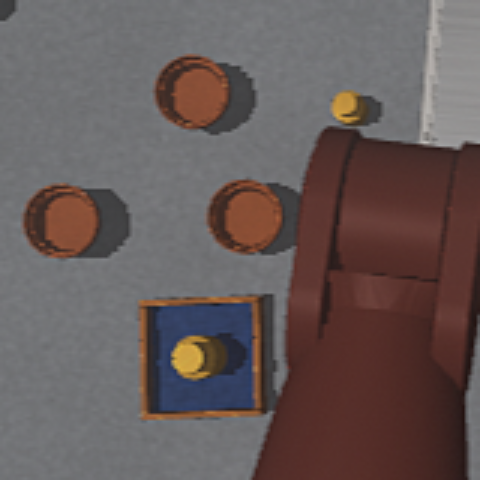

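The fingers are over the green key at (200,140), and the weight stands in the tray at (195,357). Pressing.

>>> move_arm --pt "0 0 -0.04 0 0 0" --pt "0 0 -0.08 0 0 0" --pt "0 0 -0.11 0 0 0" --pt "0 0 -0.13 0 0 0" --pt "0 0 -0.15 0 0 0" --pt "0 0 -0.15 0 0 0" --pt "0 0 -0.15 0 0 0" --pt "0 0 -0.15 0 0 0"

```text
clock: 20.45
eef_pos: [463.0, 89.2, 49.5]
orientation: [-180.0, 0.0, 178.2]
force: [-3.1, -0.4, 8.7]
finger_gap: 0.0
gripper_force: 4.1
```

>>> move_arm --pt "0 0 0 0 0 0" --pt "0 0 0.05 0 0 0" --pt "0 0 0.12 0 0 0" --pt "0 0 0.18 0 0 0" --pt "0 0 0.2 0 0 0" --pt "-0.005 -0.12 0.2 0 0 0" --pt "-0.013 -0.32 0.2 0 0 0" --pt "-0.02 -0.516 0.2 0 0 0"

```text
clock: 21.25
eef_pos: [460.5, 36.5, 68.5]
orientation: [-180.0, -0.0, 178.2]
force: [-0.4, -0.2, 0.5]
finger_gap: -0.1
gripper_force: 0.0
```

>>> move_arm --pt "0 0 0 0 0 0" --pt "0 0 -0.06 0 0 0" --pt "0 0 -0.12 0 0 0" --pt "0 0 -0.16 0 0 0" --pt "0 0 -0.19 0 0 0" --pt "0 0 -0.2 0 0 0" --pt "0 0 -0.2 0 0 0" --pt "0 0 -0.2 0 0 0"

```text
clock: 22.05
eef_pos: [460.5, 38.0, 49.4]
orientation: [180.0, -0.0, 178.2]
force: [-6.2, 0.6, 10.7]
finger_gap: -0.0
gripper_force: 5.5
```

>>> move_arm --pt "0 0 0 0 0 0" --pt "0 0 0.05 0 0 0" --pt "0 0 0.15 0 0 0" --pt "0 0 0.28 0 0 0" --pt "0 0 0.42 0 0 0" --pt "0 0 0.58 0 0 0" --pt "0 0 0.76 0 0 0" --pt "0 0 0.9 0 0 0"

```text
clock: 22.85
eef_pos: [461.4, 37.6, 140.9]
orientation: [-180.0, 0.1, 178.2]
force: [0.3, -1.1, 0.1]
finger_gap: 0.1
gripper_force: 0.0
```

>>> move_arm --pt "0.01 0.07 0 0 0 0" --pt "0.025 0.17 0 0 0 0" --pt "0.04 0.28 0 0 0 0" --pt "0.055 0.38 0 0 0 0" --pt "0.07 0.49 0 0 0 0" --pt "0.09 0.6 0 0 0 0" --pt "0.105 0.71 0 0 0 0" --pt "0.12 0.82 0 0 0 0" --gripper 1 --squeeze 30

```text
clock: 23.65
eef_pos: [472.9, 120.7, 138.7]
orientation: [180.0, -0.0, 178.2]
force: [0.3, 0.6, -0.5]
finger_gap: 85.5
gripper_force: 0.0
```

>>> move_arm --pt "0.015 0.1 0 0 0 0" --pt "0.03 0.2 0 0 0 0" --pt "0.045 0.31 0 0 0 0" --pt "0.06 0.41 0 0 0 0" --pt "0.075 0.51 0 0 0 0" --pt "0.09 0.61 0 0 0 0" --pt "0.105 0.72 0 0 0 0" --pt "0.12 0.82 0 0 0 0"

```text
clock: 24.45
eef_pos: [485.0, 202.5, 138.8]
orientation: [180.0, -0.0, 178.2]
force: [-0.2, -0.1, 0.1]
finger_gap: 85.0
gripper_force: 0.0
```

>>> move_arm --pt "0.015 0.1 0 0 0 0" --pt "0.03 0.2 0 0 0 0" --pt "0.045 0.31 0 0 0 0" --pt "0.06 0.42 0 0 0 0" --pt "0.075 0.54 0 0 0 0" --pt "0.09 0.66 0 0 0 0" --pt "0.105 0.77 0 0 0 0" --pt "0.12 0.82 0 0 0 0"

```text
clock: 25.25
eef_pos: [496.9, 284.8, 138.7]
orientation: [180.0, -0.0, 178.2]
force: [-0.2, 0.3, -0.3]
finger_gap: 85.5
gripper_force: 0.0
```

```bash
cat > cups.py <<'E'
from h import *
import sys
z0,z1=(float(a) for a in sys.argv[1:3]) if len(sys.argv)>2 else (34,54)
i,P,T,d=cap('wrist'); o=get_obs(); print(o['clock'],o['eef_pos'].round(1))
np.savez('wl.npz',i=i,P=P)
for c,a,p in blobs(i,P,[3,110,40],[14,255,255],z0,z1,60): print(c,a,circ(p),p[:,2].max().round(1))
E
python3 cups.py
```

```text
25.3 [497.  284.9 138.7]
[537. 184.] 2655 (488.3, 450.4, 34.1) 48.4
[315. 208.] 1393 (497.1, 283.9, 33.8) 48.5
[385. 318.] 1405 (609.5, 337.1, 34.2) 48.3
```

>>> move_arm --pt "0 0 -0.1 0 0 0" --pt "0 0 -0.24 0 0 0" --pt "0 0 -0.38 0 0 0" --pt "0 0 -0.52 0 0 0" --pt "0 0 -0.66 0 0 0" --pt "0 0 -0.8 0 0 0" --pt "0 0 -0.91 0 0 0" --pt "0 0 -1.0 0 0 0"

```text
clock: 26.1
eef_pos: [496.6, 283.5, 37.6]
orientation: [-180.0, -0.0, 178.2]
force: [-0.6, -0.8, 0.6]
finger_gap: 85.8
gripper_force: 0.0
```

>>> move_arm --pt "0 0 -0.06 0 0 0" --pt "0 0 -0.12 0 0 0" --pt "0 0 -0.18 0 0 0" --pt "0 0 -0.22 0 0 0" --pt "0 0 -0.25 0 0 0" --pt "0 0 -0.25 0 0 0" --pt "0 0 -0.25 0 0 0" --pt "0 0 -0.25 0 0 0"

```text
clock: 26.9
eef_pos: [497.1, 283.7, 14.1]
orientation: [180.0, 0.0, 178.2]
force: [0.1, 0.2, -0.1]
finger_gap: 85.1
gripper_force: 0.0
```

>>> move_arm --pt "0 0 0 0 0 0" --pt "0 0 0 0 0 0" --pt "0 0 0 0 0 0" --pt "0 0 0 0 0 0" --pt "0 0 0 0 0 0" --pt "0 0 0 0 0 0" --pt "0 0 0 0 0 0" --pt "0 0 0 0 0 0" --gripper 0 --squeeze 30

```text
clock: 27.7
eef_pos: [497.4, 283.8, 14.5]
orientation: [180.0, 0.1, 178.2]
force: [-1.2, -0.5, 6.0]
finger_gap: 66.6
gripper_force: 33.9
```

>>> move_arm --pt "0 0 0.06 0 0 0" --pt "0 0 0.16 0 0 0" --pt "0 0 0.28 0 0 0" --pt "0 0 0.42 0 0 0" --pt "0 0 0.57 0 0 0" --pt "0 0 0.72 0 0 0" --pt "0 0 0.87 0 0 0" --pt "0 0 1.0 0 0 0"

```text
clock: 28.5
eef_pos: [497.2, 283.7, 115.6]
orientation: [180.0, 0.1, 178.2]
force: [0.1, 0.6, -0.3]
finger_gap: 66.5
gripper_force: 33.7
```

```bash
python3 cups.py 90 200; python3 - <<'E'
from h import *
f=np.load('wl.npz'); save(f['i'],'w7')
P=f['P']; hsv=cv2.cvtColor(f['i'],cv2.COLOR_RGB2HSV); m=cv2.inRange(hsv,np.array([3,110,40]),np.array([14,255,255]))>0
m[:, :230]=0; m[:,420:]=0
print(np.nanpercentile(P[m][:,2],[1,10,50,90,99]))
E
```

```text
28.55 [498.1 284.  117.7]
[319. 279.] 19975 (497.3, 284.3, 34.8) 189.1
[ 20.40043612  27.31126415 124.74460397 145.609878   148.02829404]
```

View pics/w7.png

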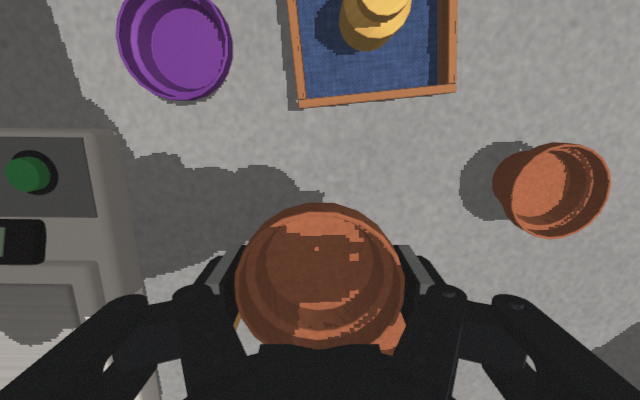

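The first cup is held level between the fingers at (320,275). Carrying it to the pan centre.

>>> move_arm --pt "0.03 -0.06 0 0 0 0" --pt "0.085 -0.175 0 0 0 0" --pt "0.145 -0.3 0 0 0 0" --pt "0.205 -0.42 0 0 0 0" --pt "0.265 -0.545 0 0 0 0" --pt "0.325 -0.67 0 0 0 0" --pt "0.39 -0.8 0 0 0 0" --pt "0.451 -0.929 0 0 0 0"

```text
clock: 29.35
eef_pos: [542.6, 189.5, 113.8]
orientation: [180.0, 0.0, 178.2]
force: [-0.0, 1.0, 0.1]
finger_gap: 66.6
gripper_force: 33.7
```

>>> move_arm --pt "0.056 -0.116 0 0 0 0" --pt "0.113 -0.232 0 0 0 0" --pt "0.17 -0.348 0 0 0 0" --pt "0.225 -0.465 0 0 0 0" --pt "0.282 -0.58 0 0 0 0" --pt "0.338 -0.697 0 0 0 0" --pt "0.395 -0.813 0 0 0 0" --pt "0.451 -0.929 0 0 0 0"

```text
clock: 30.15
eef_pos: [587.5, 96.9, 113.8]
orientation: [180.0, -0.0, 178.2]
force: [0.2, 0.0, -1.3]
finger_gap: 67.0
gripper_force: 33.7
```

>>> move_arm --pt "0.056 -0.116 0 0 0 0" --pt "0.113 -0.232 0 0 0 0" --pt "0.17 -0.348 0 0 0 0" --pt "0.225 -0.465 0 0 0 0" --pt "0.29 -0.6 0 0 0 0" --pt "0.36 -0.74 0 0 0 0" --pt "0.42 -0.865 0 0 0 0" --pt "0.45 -0.929 0 0 0 0"

```text
clock: 30.95
eef_pos: [632.7, 3.4, 113.7]
orientation: [-180.0, 0.0, 178.1]
force: [-0.3, -1.4, 0.4]
finger_gap: 66.9
gripper_force: 33.7
```

>>> move_arm --pt "0 0 -0.04 0 0 0" --pt "0 0 -0.1 0 0 0" --pt "0 0 -0.16 0 0 0" --pt "0 0 -0.21 0 0 0" --pt "0 0 -0.25 0 0 0" --pt "0 0 -0.27 0 0 0" --pt "0 0 -0.285 0 0 0" --pt "0 0 -0.285 0 0 0"

```text
clock: 31.75
eef_pos: [632.0, 5.0, 85.3]
orientation: [180.0, -0.0, 178.2]
force: [-0.0, 0.3, -0.5]
finger_gap: 66.6
gripper_force: 33.7
```

>>> move_arm --pt "0 0 -0.003 0 0 0" --pt "0 0 -0.006 0 0 0" --pt "0 0 -0.009 0 0 0" --pt "0 0 -0.01 0 0 0" --pt "0 0 -0.01 0 0 0" --pt "0 0 -0.01 0 0 0" --pt "0 0 -0.01 0 0 0" --pt "0 0 -0.01 0 0 0"

```text
clock: 32.55
eef_pos: [632.2, 4.9, 84.6]
orientation: [180.0, 0.0, 178.2]
force: [-1.2, -0.2, 3.7]
finger_gap: 66.7
gripper_force: 33.9
```

>>> move_arm --pt "0 0 0 0 0 0" --pt "0 0 0 0 0 0" --pt "0 0 0 0 0 0" --pt "0 0 0 0 0 0" --pt "0 0 0 0 0 0" --pt "0 0 0 0 0 0" --pt "0 0 0 0 0 0" --pt "0 0 0 0 0 0" --gripper 1

```text
clock: 33.35
eef_pos: [632.1, 4.9, 84.3]
orientation: [180.0, 0.0, 178.2]
force: [0.4, 0.3, 0.0]
finger_gap: 85.4
gripper_force: 0.0
```

>>> move_arm --pt "0 0 0.06 0 0 0" --pt "0 0 0.16 0 0 0" --pt "0 0 0.28 0 0 0" --pt "0 0 0.42 0 0 0" --pt "0 0 0.57 0 0 0" --pt "0 0 0.7 0 0 0" --pt "0 0 0.79 0 0 0" --pt "0 0 0.8 0 0 0"

```text
clock: 34.15
eef_pos: [632.8, 4.8, 166.2]
orientation: [-180.0, 0.1, 178.2]
force: [0.3, -0.1, 0.0]
finger_gap: 85.6
gripper_force: 0.0
```

```bash
python3 cups.py 100 130
```

```text
34.2 [632.5   4.8 165.2]
[319. 225.] 3589 (632.4, 5.5, 34.0) 118.1
```

>>> move_arm --pt "-0.005 0.08 0 0 0 0" --pt "-0.01 0.2 0 0 0 0" --pt "-0.02 0.32 0 0 0 0" --pt "-0.025 0.45 0 0 0 0" --pt "-0.03 0.58 0 0 0 0" --pt "-0.04 0.72 0 0 0 0" --pt "-0.05 0.86 0 0 0 0" --pt "-0.056 1.0 0 0 0 0"

```text
clock: 35.0
eef_pos: [626.3, 106.3, 164.4]
orientation: [180.0, 0.0, 178.2]
force: [-0.4, 0.7, 0.1]
finger_gap: 85.5
gripper_force: 0.0
```

>>> move_arm --pt "-0.01 0.125 0 0 0 0" --pt "-0.015 0.25 0 0 0 0" --pt "-0.02 0.375 0 0 0 0" --pt "-0.03 0.5 0 0 0 0" --pt "-0.035 0.625 0 0 0 0" --pt "-0.04 0.75 0 0 0 0" --pt "-0.05 0.875 0 0 0 0" --pt "-0.056 1.0 0 0 0 0"

```text
clock: 35.8
eef_pos: [620.8, 205.9, 164.3]
orientation: [180.0, -0.0, 178.2]
force: [0.1, -0.3, 0.0]
finger_gap: 85.0
gripper_force: 0.0
```

>>> move_arm --pt "-0.01 0.125 0 0 0 0" --pt "-0.02 0.25 0 0 0 0" --pt "-0.03 0.375 0 0 0 0" --pt "-0.045 0.5 0 0 0 0" --pt "-0.06 0.64 0 0 0 0" --pt "-0.08 0.78 0 0 0 0" --pt "-0.1 0.91 0 0 0 0" --pt "-0.113 1.0 0 0 0 0"

```text
clock: 36.6
eef_pos: [609.2, 306.3, 164.3]
orientation: [180.0, -0.0, 178.2]
force: [0.7, 0.8, 0.8]
finger_gap: 85.3
gripper_force: 0.0
```

>>> move_arm --pt "0 0.06 0 0 0 0" --pt "0 0.14 0 0 0 0" --pt "0 0.21 0 0 0 0" --pt "0 0.27 0 0 0 0" --pt "0 0.31 0 0 0 0" --pt "0 0.322 0 0 0 0" --pt "0 0.322 0 0 0 0" --pt "0 0.322 0 0 0 0"

```text
clock: 37.4
eef_pos: [609.6, 336.9, 164.3]
orientation: [-180.0, 0.0, 178.2]
force: [0.7, -0.3, -0.4]
finger_gap: 85.5
gripper_force: 0.0
```

```bash
python3 cups.py
```

```text
37.45 [609.6 336.9 164.3]
[484.  25.] 1168 (467.4, 465.8, 34.1) 48.7
[317. 199.] 1113 (609.9, 336.8, 33.8) 48.3
```

Cup 3 was knocked to (467,466). Cup 1 is where I expected it, so I'll take it with a slightly higher grip so the fingertips clear the lower cup's rim.

>>> move_arm --pt "0 0 -0.1 0 0 0" --pt "0 0 -0.22 0 0 0" --pt "0 0 -0.35 0 0 0" --pt "0 0 -0.48 0 0 0" --pt "0 0 -0.61 0 0 0" --pt "0 0 -0.74 0 0 0" --pt "0 0 -0.87 0 0 0" --pt "0 0 -1.0 0 0 0"

```text
clock: 38.25
eef_pos: [609.5, 337.1, 63.2]
orientation: [180.0, -0.0, 178.2]
force: [-0.1, 0.4, -0.3]
finger_gap: 85.2
gripper_force: 0.0
```

>>> move_arm --pt "0 0 -0.1 0 0 0" --pt "0 0 -0.2 0 0 0" --pt "0 0 -0.29 0 0 0" --pt "0 0 -0.36 0 0 0" --pt "0 0 -0.4 0 0 0" --pt "0 0 -0.42 0 0 0" --pt "0 0 -0.42 0 0 0" --pt "0 0 -0.42 0 0 0"

```text
clock: 39.05
eef_pos: [609.9, 337.2, 22.8]
orientation: [180.0, 0.0, 178.2]
force: [0.6, 0.3, -0.1]
finger_gap: 85.4
gripper_force: 0.0
```

>>> move_arm --pt "0 0 0 0 0 0" --pt "0 0 0 0 0 0" --pt "0 0 0 0 0 0" --pt "0 0 0 0 0 0" --pt "0 0 0 0 0 0" --pt "0 0 0 0 0 0" --pt "0 0 0 0 0 0" --pt "0 0 0 0 0 0" --gripper 0

```text
clock: 39.85
eef_pos: [610.1, 337.3, 23.2]
orientation: [180.0, 0.1, 178.2]
force: [-0.4, 0.4, 5.9]
finger_gap: 66.1
gripper_force: 34.0
```

>>> move_arm --pt "0 0 0.06 0 0 0" --pt "0 0 0.16 0 0 0" --pt "0 0 0.28 0 0 0" --pt "0 0 0.42 0 0 0" --pt "0 0 0.57 0 0 0" --pt "0 0 0.72 0 0 0" --pt "0 0 0.87 0 0 0" --pt "0 0 1.0 0 0 0"

```text
clock: 40.65
eef_pos: [609.9, 337.2, 124.2]
orientation: [180.0, 0.1, 178.2]
force: [0.4, 0.4, -0.3]
finger_gap: 66.5
gripper_force: 33.7
```

>>> move_arm --pt "0 0 0.06 0 0 0" --pt "0 0 0.14 0 0 0" --pt "0 0 0.22 0 0 0" --pt "0 0 0.3 0 0 0" --pt "0 0 0.37 0 0 0" --pt "0 0 0.41 0 0 0" --pt "0 0 0.42 0 0 0" --pt "0 0 0.42 0 0 0"

```text
clock: 41.45
eef_pos: [609.6, 337.1, 164.3]
orientation: [180.0, -0.0, 178.2]
force: [0.3, -0.6, -0.8]
finger_gap: 66.2
gripper_force: 33.7
```

```bash
python3 cups.py 150 195; python3 - <<'E'
from h import *
f=np.load('wl.npz'); save(f['i'],'w8')
E
```

```text
41.5 [609.4 337.1 164. ]
[319. 273.] 18683 (609.6, 337.8, 34.6) 189.3
```

View pics/w8.png

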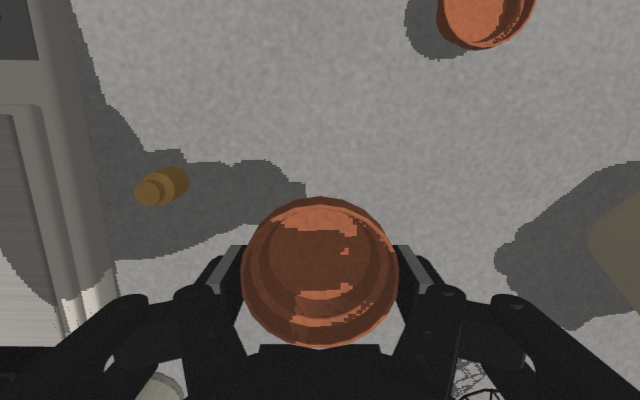

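The second cup is held level. Moving over the first cup at (632,5).

>>> move_arm --pt "0.005 -0.06 0 0 0 0" --pt "0.01 -0.15 0 0 0 0" --pt "0.02 -0.26 0 0 0 0" --pt "0.03 -0.37 0 0 0 0" --pt "0.035 -0.49 0 0 0 0" --pt "0.04 -0.6 0 0 0 0" --pt "0.05 -0.72 0 0 0 0" --pt "0.057 -0.83 0 0 0 0"

```text
clock: 42.3
eef_pos: [615.4, 252.9, 164.4]
orientation: [180.0, 0.0, 178.2]
force: [0.2, 0.8, 0.1]
finger_gap: 65.7
gripper_force: 33.7
```

>>> move_arm --pt "0.007 -0.104 0 0 0 0" --pt "0.014 -0.207 0 0 0 0" --pt "0.021 -0.311 0 0 0 0" --pt "0.028 -0.415 0 0 0 0" --pt "0.035 -0.52 0 0 0 0" --pt "0.042 -0.622 0 0 0 0" --pt "0.05 -0.726 0 0 0 0" --pt "0.057 -0.83 0 0 0 0"

```text
clock: 43.1
eef_pos: [621.0, 170.2, 164.3]
orientation: [180.0, 0.0, 178.2]
force: [-0.0, -0.1, -0.8]
finger_gap: 66.3
gripper_force: 33.7
```

>>> move_arm --pt "0.007 -0.104 0 0 0 0" --pt "0.014 -0.207 0 0 0 0" --pt "0.021 -0.311 0 0 0 0" --pt "0.028 -0.415 0 0 0 0" --pt "0.035 -0.52 0 0 0 0" --pt "0.042 -0.622 0 0 0 0" --pt "0.05 -0.726 0 0 0 0" --pt "0.057 -0.83 0 0 0 0"

```text
clock: 43.9
eef_pos: [626.7, 87.3, 164.4]
orientation: [180.0, 0.0, 178.2]
force: [-0.2, 0.3, -1.1]
finger_gap: 66.1
gripper_force: 33.7
```

>>> move_arm --pt "0.007 -0.104 0 0 0 0" --pt "0.014 -0.207 0 0 0 0" --pt "0.021 -0.32 0 0 0 0" --pt "0.028 -0.44 0 0 0 0" --pt "0.037 -0.57 0 0 0 0" --pt "0.046 -0.7 0 0 0 0" --pt "0.053 -0.8 0 0 0 0" --pt "0.056 -0.83 0 0 0 0"

```text
clock: 44.7
eef_pos: [632.4, 3.7, 164.3]
orientation: [-180.0, 0.0, 178.1]
force: [1.6, 0.6, -1.5]
finger_gap: 66.3
gripper_force: 33.7
```

>>> move_arm --pt "0 0 -0.05 0 0 0" --pt "0 0 -0.13 0 0 0" --pt "0 0 -0.22 0 0 0" --pt "0 0 -0.31 0 0 0" --pt "0 0 -0.39 0 0 0" --pt "0 0 -0.45 0 0 0" --pt "0 0 -0.49 0 0 0" --pt "0 0 -0.5 0 0 0"

```text
clock: 45.5
eef_pos: [632.0, 5.2, 113.7]
orientation: [180.0, -0.0, 178.2]
force: [-0.5, 0.1, -0.6]
finger_gap: 66.0
gripper_force: 33.7
```

>>> move_arm --pt "0 0 -0.005 0 0 0" --pt "0 0 -0.01 0 0 0" --pt "0 0 -0.015 0 0 0" --pt "0 0 -0.015 0 0 0" --pt "0 0 -0.015 0 0 0" --pt "0 0 -0.015 0 0 0" --pt "0 0 -0.015 0 0 0" --pt "0 0 -0.015 0 0 0"

```text
clock: 46.3
eef_pos: [632.5, 5.1, 113.2]
orientation: [-180.0, 0.0, 178.2]
force: [0.5, -0.6, 3.7]
finger_gap: 66.2
gripper_force: 34.0
```

>>> move_arm --pt "0 0 0 0 0 0" --pt "0 0 0 0 0 0" --pt "0 0 0 0 0 0" --pt "0 0 0 0 0 0" --pt "0 0 0 0 0 0" --pt "0 0 0 0 0 0" --pt "0 0 0 0 0 0" --pt "0 0 0 0 0 0" --gripper 1

```text
clock: 47.1
eef_pos: [632.3, 5.1, 112.8]
orientation: [180.0, -0.0, 178.2]
force: [0.8, 0.9, 0.2]
finger_gap: 85.4
gripper_force: 0.0
```

>>> move_arm --pt "0 0 0.06 0 0 0" --pt "0 0 0.16 0 0 0" --pt "0 0 0.28 0 0 0" --pt "0 0 0.42 0 0 0" --pt "0 0 0.57 0 0 0" --pt "0 0 0.7 0 0 0" --pt "0 0 0.79 0 0 0" --pt "0 0 0.8 0 0 0"

```text
clock: 47.9
eef_pos: [633.0, 5.0, 194.7]
orientation: [-180.0, 0.1, 178.2]
force: [-0.0, -0.6, 0.6]
finger_gap: 85.3
gripper_force: 0.0
```

```bash
python3 cups.py 128 150;  python3 cups.py 104 150
```

```text
47.95 [632.7   5.  193.7]
[318. 220.] 1443 (632.6, 5.4, 34.0) 138.1
48.0 [632.4   5.1 192.8]
[319. 213.] 8023 (632.5, 5.6, 33.9) 138.1
```

>>> move_arm --pt "-0.03 -0.06 0 0 0 0" --pt "-0.06 -0.15 0 0 0 0" --pt "-0.1 -0.25 0 0 0 0" --pt "-0.14 -0.35 0 0 0 0" --pt "-0.18 -0.45 0 0 0 0" --pt "-0.22 -0.55 0 0 0 0" --pt "-0.26 -0.65 0 0 0 0" --pt "-0.31 -0.76 0 0 0 0"

```text
clock: 48.8
eef_pos: [600.9, -71.8, 192.8]
orientation: [180.0, 0.0, 178.2]
force: [0.0, -0.3, 0.7]
finger_gap: 85.7
gripper_force: 0.0
```

>>> move_arm --pt "-0.04 -0.095 0 0 0 0" --pt "-0.08 -0.19 0 0 0 0" --pt "-0.12 -0.285 0 0 0 0" --pt "-0.155 -0.38 0 0 0 0" --pt "-0.195 -0.475 0 0 0 0" --pt "-0.23 -0.57 0 0 0 0" --pt "-0.27 -0.665 0 0 0 0" --pt "-0.31 -0.76 0 0 0 0"

```text
clock: 49.6
eef_pos: [569.9, -147.7, 192.8]
orientation: [180.0, -0.0, 178.2]
force: [0.4, -0.7, 0.1]
finger_gap: 85.5
gripper_force: 0.0
```

>>> move_arm --pt "-0.04 -0.095 0 0 0 0" --pt "-0.08 -0.19 0 0 0 0" --pt "-0.12 -0.285 0 0 0 0" --pt "-0.155 -0.38 0 0 0 0" --pt "-0.195 -0.475 0 0 0 0" --pt "-0.23 -0.57 0 0 0 0" --pt "-0.27 -0.665 0 0 0 0" --pt "-0.31 -0.76 0 0 0 0"

```text
clock: 50.4
eef_pos: [538.9, -223.7, 192.8]
orientation: [180.0, 0.0, 178.2]
force: [1.0, -0.6, 0.4]
finger_gap: 85.3
gripper_force: 0.0
```

```bash
python3 cups.py
```

```text
50.45 [ 538.5 -225.   192.8]
[243. 146.] 970 (499.0, -283.5, 33.8) 48.1
```

>>> move_arm --pt "-0.05 -0.07 -0.05 0 0 0" --pt "-0.12 -0.17 -0.1 0 0 0" --pt "-0.19 -0.28 -0.18 0 0 0" --pt "-0.26 -0.39 -0.26 0 0 0" --pt "-0.33 -0.5 -0.34 0 0 0" --pt "-0.38 -0.58 -0.42 0 0 0" --pt "-0.4 -0.606 -0.48 0 0 0" --pt "-0.4 -0.606 -0.5 0 0 0"

```text
clock: 51.25
eef_pos: [498.7, -283.6, 141.8]
orientation: [179.9, -0.0, 178.1]
force: [-0.4, 0.4, 0.5]
finger_gap: 85.5
gripper_force: 0.0
```

```bash
python3 cups.py
```

```text
51.3 [ 499.  -283.3  142. ]
[317. 207.] 1325 (498.8, -284.1, 33.9) 48.1
```

>>> move_arm --pt "0 0 -0.1 0 0 0" --pt "0 0 -0.22 0 0 0" --pt "0 0 -0.35 0 0 0" --pt "0 0 -0.48 0 0 0" --pt "0 0 -0.61 0 0 0" --pt "0 0 -0.74 0 0 0" --pt "0 0 -0.87 0 0 0" --pt "0 0 -1.0 0 0 0"

```text
clock: 52.1
eef_pos: [499.2, -283.5, 41.7]
orientation: [180.0, -0.0, 178.2]
force: [-0.1, -0.2, 0.6]
finger_gap: 85.4
gripper_force: 0.0
```

>>> move_arm --pt "0 0 -0.08 0 0 0" --pt "0 0 -0.14 0 0 0" --pt "0 0 -0.18 0 0 0" --pt "0 0 -0.2 0 0 0" --pt "0 0 -0.205 0 0 0" --pt "0 0 -0.205 0 0 0" --pt "0 0 -0.205 0 0 0" --pt "0 0 -0.205 0 0 0"

```text
clock: 52.9
eef_pos: [499.5, -283.7, 22.7]
orientation: [-180.0, 0.0, 178.2]
force: [-0.1, 0.2, 0.6]
finger_gap: 85.5
gripper_force: 0.0
```

>>> move_arm --pt "0 0 0 0 0 0" --pt "0 0 0 0 0 0" --pt "0 0 0 0 0 0" --pt "0 0 0 0 0 0" --pt "0 0 0 0 0 0" --pt "0 0 0 0 0 0" --pt "0 0 0 0 0 0" --pt "0 0 0 0 0 0" --gripper 0

```text
clock: 53.7
eef_pos: [499.5, -283.7, 22.9]
orientation: [-180.0, 0.0, 178.2]
force: [-0.7, -0.7, 5.3]
finger_gap: 67.0
gripper_force: 33.7
```

>>> move_arm --pt "0 0 0.06 0 0 0" --pt "0 0 0.16 0 0 0" --pt "0 0 0.28 0 0 0" --pt "0 0 0.42 0 0 0" --pt "0 0 0.57 0 0 0" --pt "0 0 0.72 0 0 0" --pt "0 0 0.87 0 0 0" --pt "0 0 1.0 0 0 0"

```text
clock: 54.5
eef_pos: [499.5, -283.7, 124.1]
orientation: [-180.0, 0.0, 178.2]
force: [0.2, 0.0, -0.7]
finger_gap: 66.7
gripper_force: 33.8
```

>>> move_arm --pt "0 0 0.1 0 0 0" --pt "0 0 0.2 0 0 0" --pt "0 0 0.3 0 0 0" --pt "0 0 0.4 0 0 0" --pt "0 0 0.5 0 0 0" --pt "0 0 0.57 0 0 0" --pt "0 0 0.6 0 0 0" --pt "0 0 0.6 0 0 0"

```text
clock: 55.3
eef_pos: [499.4, -283.6, 182.7]
orientation: [-180.0, 0.0, 178.2]
force: [0.1, 0.6, -2.2]
finger_gap: 66.9
gripper_force: 33.8
```

```bash
python3 cups.py 160 215
```

```text
55.35 [ 499.3 -283.5  182.2]
[319. 272.] 18824 (499.4, -283.2, 34.9) 208.0
```

>>> move_arm --pt "0.03 0.06 0 0 0 0" --pt "0.08 0.175 0 0 0 0" --pt "0.14 0.3 0 0 0 0" --pt "0.2 0.43 0 0 0 0" --pt "0.26 0.56 0 0 0 0" --pt "0.32 0.69 0 0 0 0" --pt "0.38 0.825 0 0 0 0" --pt "0.444 0.962 0 0 0 0"

```text
clock: 56.15
eef_pos: [544.2, -186.0, 182.3]
orientation: [180.0, 0.0, 178.2]
force: [0.3, -0.6, -1.2]
finger_gap: 66.8
gripper_force: 33.8
```

>>> move_arm --pt "0.055 0.12 0 0 0 0" --pt "0.11 0.24 0 0 0 0" --pt "0.167 0.36 0 0 0 0" --pt "0.222 0.481 0 0 0 0" --pt "0.278 0.6 0 0 0 0" --pt "0.333 0.72 0 0 0 0" --pt "0.39 0.842 0 0 0 0" --pt "0.444 0.962 0 0 0 0"

```text
clock: 56.95
eef_pos: [588.5, -90.1, 182.3]
orientation: [180.0, -0.0, 178.2]
force: [-0.3, 1.1, -0.0]
finger_gap: 66.8
gripper_force: 33.8
```

>>> move_arm --pt "0.055 0.12 0 0 0 0" --pt "0.11 0.24 0 0 0 0" --pt "0.167 0.36 0 0 0 0" --pt "0.23 0.5 0 0 0 0" --pt "0.3 0.65 0 0 0 0" --pt "0.37 0.8 0 0 0 0" --pt "0.42 0.91 0 0 0 0" --pt "0.444 0.962 0 0 0 0"

```text
clock: 57.75
eef_pos: [632.9, 6.5, 182.2]
orientation: [180.0, -0.0, 178.3]
force: [-0.7, -0.8, -1.5]
finger_gap: 67.1
gripper_force: 33.8
```

>>> move_arm --pt "0 0 0 0 0 0" --pt "0 0 -0.06 0 0 0" --pt "0 0 -0.15 0 0 0" --pt "0 0 -0.24 0 0 0" --pt "0 0 -0.33 0 0 0" --pt "0 0 -0.41 0 0 0" --pt "0 0 -0.47 0 0 0" --pt "0 0 -0.485 0 0 0"

```text
clock: 58.55
eef_pos: [632.2, 5.1, 133.1]
orientation: [180.0, -0.0, 178.2]
force: [0.7, 0.1, -0.1]
finger_gap: 67.3
gripper_force: 33.8
```

>>> move_arm --pt "0 0 0 0 0 0" --pt "0 0 -0.005 0 0 0" --pt "0 0 -0.01 0 0 0" --pt "0 0 -0.01 0 0 0" --pt "0 0 -0.01 0 0 0" --pt "0 0 -0.01 0 0 0" --pt "0 0 -0.01 0 0 0" --pt "0 0 -0.01 0 0 0"

```text
clock: 59.35
eef_pos: [632.6, 5.1, 133.0]
orientation: [180.0, 0.0, 178.2]
force: [0.5, 0.7, 1.3]
finger_gap: 67.2
gripper_force: 33.9
```

>>> move_arm --pt "0 0 0 0 0 0" --pt "0 0 0 0 0 0" --pt "0 0 0 0 0 0" --pt "0 0 0 0 0 0" --pt "0 0 0 0 0 0" --pt "0 0 0 0 0 0" --pt "0 0 0 0 0 0" --pt "0 0 0 0 0 0" --gripper 1

```text
clock: 60.15
eef_pos: [632.5, 5.1, 132.8]
orientation: [180.0, 0.0, 178.2]
force: [-0.5, -0.8, -0.5]
finger_gap: 85.4
gripper_force: 0.0
```

>>> move_arm --pt "0 0 0.06 0 0 0" --pt "0 0 0.16 0 0 0" --pt "0 0 0.28 0 0 0" --pt "0 0 0.4 0 0 0" --pt "0 0 0.52 0 0 0" --pt "0 0 0.63 0 0 0" --pt "0 0 0.69 0 0 0" --pt "0 0 0.7 0 0 0"

```text
clock: 60.95
eef_pos: [632.9, 5.0, 204.0]
orientation: [-180.0, 0.1, 178.2]
force: [0.0, 0.6, -0.5]
finger_gap: 85.4
gripper_force: 0.0
```

```bash
python3 cups.py 148 170
```

```text
61.0 [632.7   5.1 203.3]
[318. 224.] 1644 (632.3, 6.1, 33.9) 158.3
```

>>> move_arm --pt "-0.02 0.06 0 0 0 0" --pt "-0.06 0.16 0 0 0 0" --pt "-0.1 0.28 0 0 0 0" --pt "-0.145 0.4 0 0 0 0" --pt "-0.19 0.53 0 0 0 0" --pt "-0.235 0.66 0 0 0 0" --pt "-0.28 0.79 0 0 0 0" --pt "-0.33 0.921 0 0 0 0"

```text
clock: 61.8
eef_pos: [599.0, 98.4, 202.8]
orientation: [180.0, 0.0, 178.2]
force: [0.3, -0.5, 0.5]
finger_gap: 85.2
gripper_force: 0.0
```

>>> move_arm --pt "-0.04 0.115 0 0 0 0" --pt "-0.08 0.23 0 0 0 0" --pt "-0.125 0.345 0 0 0 0" --pt "-0.165 0.46 0 0 0 0" --pt "-0.205 0.576 0 0 0 0" --pt "-0.245 0.69 0 0 0 0" --pt "-0.29 0.806 0 0 0 0" --pt "-0.33 0.921 0 0 0 0"

```text
clock: 62.6
eef_pos: [566.1, 190.3, 202.8]
orientation: [180.0, 0.0, 178.2]
force: [-0.2, 0.5, -0.2]
finger_gap: 85.3
gripper_force: 0.0
```

>>> move_arm --pt "-0.04 0.115 0 0 0 0" --pt "-0.08 0.23 0 0 0 0" --pt "-0.125 0.345 0 0 0 0" --pt "-0.165 0.46 0 0 0 0" --pt "-0.205 0.576 0 0 0 0" --pt "-0.245 0.69 0 0 0 0" --pt "-0.29 0.806 0 0 0 0" --pt "-0.33 0.921 0 0 0 0"

```text
clock: 63.4
eef_pos: [533.1, 282.4, 202.8]
orientation: [180.0, 0.0, 178.2]
force: [0.1, -0.1, -0.0]
finger_gap: 85.2
gripper_force: 0.0
```

>>> move_arm --pt "-0.04 0.115 -0.05 0 0 0" --pt "-0.08 0.23 -0.1 0 0 0" --pt "-0.125 0.345 -0.15 0 0 0" --pt "-0.165 0.46 -0.2 0 0 0" --pt "-0.205 0.576 -0.25 0 0 0" --pt "-0.245 0.69 -0.3 0 0 0" --pt "-0.29 0.806 -0.35 0 0 0" --pt "-0.33 0.921 -0.4 0 0 0"

```text
clock: 64.2
eef_pos: [500.0, 374.5, 162.4]
orientation: [180.0, -0.0, 178.2]
force: [-0.5, 1.1, 0.8]
finger_gap: 85.3
gripper_force: 0.0
```

```bash
python3 cups.py
```

```text
64.25 [499.1 375.7 161.4]
[435. 149.] 1557 (464.7, 465.9, 33.8) 48.8
```

>>> move_arm --pt "-0.04 0.115 -0.03 0 0 0" --pt "-0.09 0.24 -0.06 0 0 0" --pt "-0.14 0.37 -0.1 0 0 0" --pt "-0.19 0.5 -0.14 0 0 0" --pt "-0.24 0.64 -0.18 0 0 0" --pt "-0.3 0.78 -0.22 0 0 0" --pt "-0.34 0.89 -0.25 0 0 0" --pt "-0.355 0.924 -0.25 0 0 0"

```text
clock: 65.05
eef_pos: [464.0, 467.1, 137.1]
orientation: [-180.0, -0.0, 178.3]
force: [-0.3, 0.3, 0.5]
finger_gap: 85.1
gripper_force: 0.0
```

```bash
python3 cups.py
```

```text
65.1 [464.2 467.  137.4]
[316. 209.] 1427 (465.0, 466.1, 33.9) 48.5
```

>>> move_arm --pt "0 0 -0.1 0 0 0" --pt "0 0 -0.22 0 0 0" --pt "0 0 -0.35 0 0 0" --pt "0 0 -0.48 0 0 0" --pt "0 0 -0.61 0 0 0" --pt "0 0 -0.74 0 0 0" --pt "0 0 -0.87 0 0 0" --pt "0 0 -1.0 0 0 0"

```text
clock: 65.9
eef_pos: [464.9, 465.8, 36.6]
orientation: [-180.0, -0.0, 178.2]
force: [-0.4, -0.7, -0.2]
finger_gap: 85.8
gripper_force: 0.0
```

>>> move_arm --pt "0 0 -0.06 0 0 0" --pt "0 0 -0.11 0 0 0" --pt "0 0 -0.14 0 0 0" --pt "0 0 -0.155 0 0 0" --pt "0 0 -0.155 0 0 0" --pt "0 0 -0.155 0 0 0" --pt "0 0 -0.155 0 0 0" --pt "0 0 -0.155 0 0 0"

```text
clock: 66.7
eef_pos: [465.1, 466.0, 22.6]
orientation: [180.0, 0.0, 178.2]
force: [-0.5, -0.1, 0.3]
finger_gap: 85.3
gripper_force: 0.0
```

>>> move_arm --pt "0 0 0 0 0 0" --pt "0 0 0 0 0 0" --pt "0 0 0 0 0 0" --pt "0 0 0 0 0 0" --pt "0 0 0 0 0 0" --pt "0 0 0 0 0 0" --pt "0 0 0 0 0 0" --pt "0 0 0 0 0 0" --gripper 0

```text
clock: 67.5
eef_pos: [465.2, 466.0, 22.6]
orientation: [180.0, 0.0, 178.2]
force: [-0.5, 0.6, 4.7]
finger_gap: 65.4
gripper_force: 34.6
```

>>> move_arm --pt "0 0 0.06 0 0 0" --pt "0 0 0.16 0 0 0" --pt "0 0 0.28 0 0 0" --pt "0 0 0.42 0 0 0" --pt "0 0 0.57 0 0 0" --pt "0 0 0.72 0 0 0" --pt "0 0 0.87 0 0 0" --pt "0 0 1.0 0 0 0"

```text
clock: 68.3
eef_pos: [465.2, 466.1, 124.1]
orientation: [180.0, 0.0, 178.2]
force: [0.8, -0.2, -0.5]
finger_gap: 65.9
gripper_force: 34.2
```

>>> move_arm --pt "0 0 0.12 0 0 0" --pt "0 0 0.25 0 0 0" --pt "0 0 0.38 0 0 0" --pt "0 0 0.5 0 0 0" --pt "0 0 0.62 0 0 0" --pt "0 0 0.73 0 0 0" --pt "0 0 0.8 0 0 0" --pt "0 0 0.8 0 0 0"

```text
clock: 69.1
eef_pos: [465.4, 466.2, 203.7]
orientation: [179.9, 0.1, 178.2]
force: [-0.8, 0.3, -0.5]
finger_gap: 65.6
gripper_force: 34.2
```

```bash
python3 cups.py 180 235
```

```text
69.15 [465.2 466.1 202.7]
[319. 273.] 18793 (465.6, 466.8, 34.4) 229.1
```

>>> move_arm --pt "0.02 -0.06 0 0 0 0" --pt "0.06 -0.16 0 0 0 0" --pt "0.1 -0.28 0 0 0 0" --pt "0.145 -0.4 0 0 0 0" --pt "0.19 -0.53 0 0 0 0" --pt "0.235 -0.66 0 0 0 0" --pt "0.28 -0.79 0 0 0 0" --pt "0.335 -0.921 0 0 0 0"

```text
clock: 69.95
eef_pos: [498.8, 372.6, 202.4]
orientation: [180.0, 0.0, 178.2]
force: [-0.4, 0.2, -0.8]
finger_gap: 65.4
gripper_force: 34.2
```

>>> move_arm --pt "0.04 -0.115 0 0 0 0" --pt "0.08 -0.23 0 0 0 0" --pt "0.125 -0.345 0 0 0 0" --pt "0.165 -0.46 0 0 0 0" --pt "0.205 -0.576 0 0 0 0" --pt "0.25 -0.69 0 0 0 0" --pt "0.295 -0.806 0 0 0 0" --pt "0.335 -0.921 0 0 0 0"

```text
clock: 70.75
eef_pos: [532.3, 280.8, 202.3]
orientation: [180.0, -0.0, 178.2]
force: [0.2, 0.6, -0.8]
finger_gap: 65.6
gripper_force: 34.2
```

>>> move_arm --pt "0.04 -0.115 0 0 0 0" --pt "0.08 -0.23 0 0 0 0" --pt "0.125 -0.345 0 0 0 0" --pt "0.165 -0.46 0 0 0 0" --pt "0.205 -0.576 0 0 0 0" --pt "0.25 -0.69 0 0 0 0" --pt "0.295 -0.806 0 0 0 0" --pt "0.335 -0.921 0 0 0 0"

```text
clock: 71.55
eef_pos: [565.9, 188.6, 202.3]
orientation: [180.0, 0.0, 178.2]
force: [-0.1, 0.5, -0.1]
finger_gap: 65.1
gripper_force: 34.2
```

>>> move_arm --pt "0.04 -0.115 0 0 0 0" --pt "0.08 -0.23 0 0 0 0" --pt "0.125 -0.345 0 0 0 0" --pt "0.165 -0.46 0 0 0 0" --pt "0.205 -0.576 0 0 0 0" --pt "0.25 -0.69 0 0 0 0" --pt "0.295 -0.806 0 0 0 0" --pt "0.335 -0.921 0 0 0 0"

```text
clock: 72.35
eef_pos: [599.4, 96.5, 202.3]
orientation: [180.0, 0.0, 178.2]
force: [-0.1, 0.2, -0.2]
finger_gap: 65.6
gripper_force: 34.2
```

>>> move_arm --pt "0.04 -0.115 0 0 0 0" --pt "0.08 -0.23 0 0 0 0" --pt "0.125 -0.345 0 0 0 0" --pt "0.17 -0.47 0 0 0 0" --pt "0.22 -0.61 0 0 0 0" --pt "0.275 -0.76 0 0 0 0" --pt "0.315 -0.88 0 0 0 0" --pt "0.334 -0.922 0 0 0 0"

```text
clock: 73.15
eef_pos: [632.8, 3.7, 202.2]
orientation: [-180.0, -0.0, 178.1]
force: [0.4, 0.0, -0.5]
finger_gap: 66.0
gripper_force: 34.2
```

>>> move_arm --pt "0 0 0 0 0 0" --pt "0 0 -0.06 0 0 0" --pt "0 0 -0.15 0 0 0" --pt "0 0 -0.24 0 0 0" --pt "0 0 -0.33 0 0 0" --pt "0 0 -0.41 0 0 0" --pt "0 0 -0.47 0 0 0" --pt "0 0 -0.485 0 0 0"

```text
clock: 73.95
eef_pos: [631.9, 5.4, 152.7]
orientation: [180.0, -0.1, 178.2]
force: [-0.5, -0.3, -1.0]
finger_gap: 66.1
gripper_force: 34.2
```

>>> move_arm --pt "0 0 0 0 0 0" --pt "0 0 -0.005 0 0 0" --pt "0 0 -0.01 0 0 0" --pt "0 0 -0.01 0 0 0" --pt "0 0 -0.01 0 0 0" --pt "0 0 -0.01 0 0 0" --pt "0 0 -0.01 0 0 0" --pt "0 0 -0.01 0 0 0"

```text
clock: 74.75
eef_pos: [632.4, 5.3, 152.9]
orientation: [180.0, 0.0, 178.2]
force: [0.9, 1.1, -1.8]
finger_gap: 65.5
gripper_force: 34.2
```

>>> move_arm --pt "0 0 0 0 0 0" --pt "0 0 0 0 0 0" --pt "0 0 0 0 0 0" --pt "0 0 0 0 0 0" --pt "0 0 0 0 0 0" --pt "0 0 0 0 0 0" --pt "0 0 0 0 0 0" --pt "0 0 0 0 0 0" --gripper 1

```text
clock: 75.55
eef_pos: [632.4, 5.3, 152.8]
orientation: [180.0, 0.0, 178.2]
force: [-0.3, -0.3, -0.6]
finger_gap: 85.6
gripper_force: 0.0
```

>>> move_arm --pt "0 0 0.06 0 0 0" --pt "0 0 0.16 0 0 0" --pt "0 0 0.28 0 0 0" --pt "0 0 0.38 0 0 0" --pt "0 0 0.48 0 0 0" --pt "0 0 0.55 0 0 0" --pt "0 0 0.59 0 0 0" --pt "0 0 0.6 0 0 0"

```text
clock: 76.35
eef_pos: [632.6, 5.3, 213.3]
orientation: [180.0, 0.0, 178.2]
force: [0.8, 0.1, 1.0]
finger_gap: 85.6
gripper_force: 0.0
```

```bash
python3 cups.py 168 190; python3 - <<'E'
from h import *
i,P,T,d=cap('side'); save(cv2.resize(i[120:300,220:440],(660,540)),'s9')
i,P,T,d=cap('top')
for c,a,p in blobs(i,P,[3,110,60],[14,255,255],36,60,15): print(c,a,circ(p))
E
```

```text
76.4 [632.4   5.3 213. ]
[318. 232.] 1872 (632.3, 6.1, 33.9) 178.5
```

View pics/s9.png

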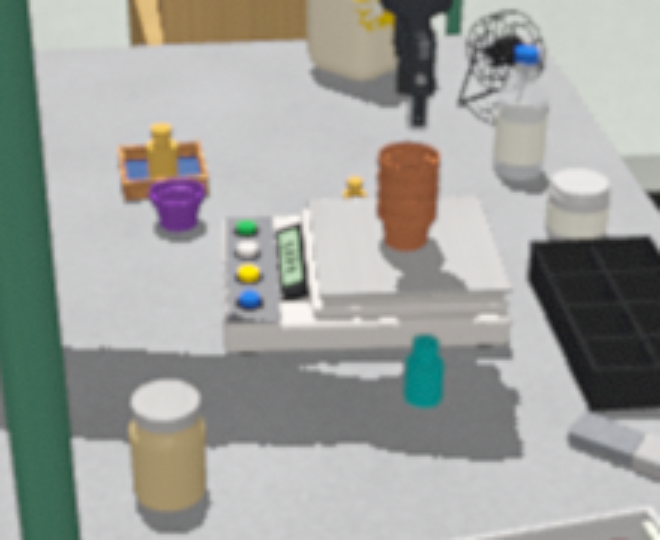

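All four cups are nested upright in a straight stack on the pan at (407,195), and no cups remain elsewhere. Moving to the tare key.

>>> move_arm --pt "-0.06 -0.005 0 0 0 0" --pt "-0.16 -0.015 0 0 0 0" --pt "-0.28 -0.03 0 0 0 0" --pt "-0.4 -0.045 0 0 0 0" --pt "-0.52 -0.06 0 0 0 0" --pt "-0.64 -0.07 0 0 0 0" --pt "-0.76 -0.085 0 0 0 0" --pt "-0.868 -0.098 0 0 0 0" --gripper 0

```text
clock: 77.3
eef_pos: [544.5, -4.4, 212.4]
orientation: [180.0, -0.0, 178.2]
force: [-0.3, -0.8, 0.1]
finger_gap: -0.1
gripper_force: 0.0
```

>>> move_arm --pt "-0.11 -0.01 0 0 0 0" --pt "-0.22 -0.025 0 0 0 0" --pt "-0.34 -0.04 0 0 0 0" --pt "-0.46 -0.05 0 0 0 0" --pt "-0.6 -0.065 0 0 0 0" --pt "-0.74 -0.08 0 0 0 0" --pt "-0.84 -0.095 0 0 0 0" --pt "-0.868 -0.098 0 0 0 0"

```text
clock: 78.1
eef_pos: [457.8, -14.3, 212.6]
orientation: [180.0, -0.0, 178.2]
force: [0.3, -0.1, -0.2]
finger_gap: 0.2
gripper_force: 0.0
```

>>> move_arm --pt "0 0 -0.08 0 0 0" --pt "0 0 -0.2 0 0 0" --pt "0 0 -0.33 0 0 0" --pt "0 0 -0.46 0 0 0" --pt "0 0 -0.6 0 0 0" --pt "0 0 -0.73 0 0 0" --pt "0 0 -0.87 0 0 0" --pt "0 0 -1.0 0 0 0"

```text
clock: 78.9
eef_pos: [458.6, -14.2, 111.5]
orientation: [180.0, -0.0, 178.2]
force: [0.0, 0.5, 0.7]
finger_gap: 0.4
gripper_force: 0.0
```

>>> move_arm --pt "0 0 -0.1 0 0 0" --pt "0 0 -0.2 0 0 0" --pt "0 0 -0.29 0 0 0" --pt "0 0 -0.36 0 0 0" --pt "0 0 -0.41 0 0 0" --pt "0 0 -0.44 0 0 0" --pt "0 0 -0.45 0 0 0" --pt "0 0 -0.45 0 0 0"

```text
clock: 79.7
eef_pos: [458.9, -14.3, 68.0]
orientation: [180.0, 0.0, 178.2]
force: [-0.3, -0.3, 0.0]
finger_gap: -0.0
gripper_force: 0.0
```

>>> move_arm --pt "0 0 -0.05 0 0 0" --pt "0 0 -0.1 0 0 0" --pt "0 0 -0.14 0 0 0" --pt "0 0 -0.17 0 0 0" --pt "0 0 -0.19 0 0 0" --pt "0 0 -0.19 0 0 0" --pt "0 0 -0.19 0 0 0" --pt "0 0 -0.19 0 0 0"

```text
clock: 80.5
eef_pos: [458.7, -14.3, 49.5]
orientation: [-180.0, -0.0, 178.2]
force: [-3.7, 1.5, 8.8]
finger_gap: 0.1
gripper_force: 4.5
```

Tare is pressed. Next is store, then retreat.

>>> move_arm --pt "0 0 0 0 0 0" --pt "0 0 0.05 0 0 0" --pt "0 0 0.12 0 0 0" --pt "0 0 0.18 0 0 0" --pt "0 0 0.2 0 0 0" --pt "-0.005 -0.12 0.2 0 0 0" --pt "-0.013 -0.32 0.2 0 0 0" --pt "-0.02 -0.516 0.2 0 0 0"

```text
clock: 81.3
eef_pos: [456.5, -67.0, 68.6]
orientation: [-180.0, -0.0, 178.2]
force: [0.9, -0.6, -0.4]
finger_gap: 0.1
gripper_force: 0.0
```

>>> move_arm --pt "0 0 0 0 0 0" --pt "0 0 -0.06 0 0 0" --pt "0 0 -0.12 0 0 0" --pt "0 0 -0.16 0 0 0" --pt "0 0 -0.19 0 0 0" --pt "0 0 -0.2 0 0 0" --pt "0 0 -0.2 0 0 0" --pt "0 0 -0.2 0 0 0"

```text
clock: 82.1
eef_pos: [456.5, -65.4, 49.5]
orientation: [180.0, -0.0, 178.2]
force: [-6.3, 1.7, 10.8]
finger_gap: -0.2
gripper_force: 5.6
```

>>> move_arm --pt "0 0 0 0 0 0" --pt "0 0 0.05 0 0 0" --pt "0 0 0.15 0 0 0" --pt "0 0 0.28 0 0 0" --pt "0 0 0.42 0 0 0" --pt "0 0 0.58 0 0 0" --pt "0 0 0.7 0 0 0" --pt "0 0 0.7 0 0 0"

```text
clock: 82.9
eef_pos: [458.0, -66.4, 121.2]
orientation: [-179.9, 0.2, 178.2]
force: [-0.7, -0.6, 0.7]
finger_gap: -0.2
gripper_force: 0.0
```

```bash
python3 - <<'E'
from h import *
i,P,T,d=cap('side'); save(cv2.resize(i[120:300,220:440],(660,540)),'s10'); print(get_obs()['clock'])
E
```

```text
82.95
```

View pics/s10.png

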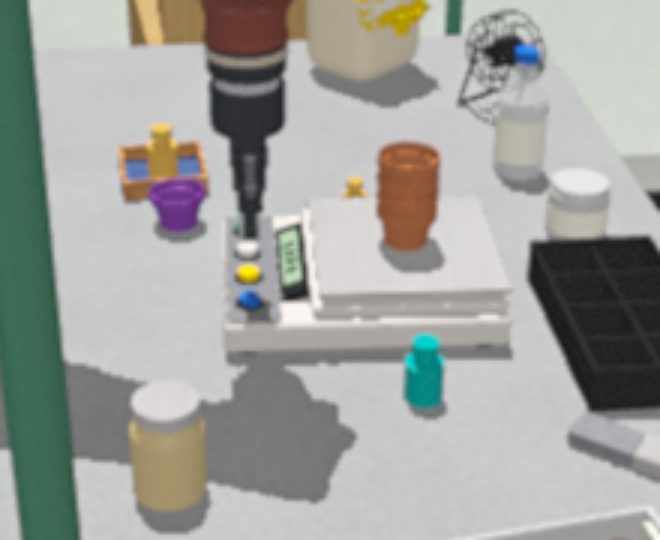

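The stack is straight on the pan at (407,195), the weight is in the tray at (162,150), and the arm touches nothing. Handing in.

```bash
python3 -c "
from workcell import close_job
print(close_job())"
```

```text
the job is handed in; nothing more can be done
None
```

I handed the job in at about 83 s, with the check weight upright in the tray, all four orange cups nested on the pan, and the power, zero, tare and store keys pressed in order; the hand-in returned no verdict.

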